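# Weigh in the goldsmith's bench

## Task

Weigh in the bench for the night: with nothing in the balance's scoop yet, press the balance's zero key fully down and let it go. Then nest every loose scoop tray into the balance's scoop, one in another, each turned so that its spout lies over the spout below and it sits fully home, lay every cast bar in the topmost tray, and last press the ticket printer's key fully down and let it go. Do not press the zero key again once a tray is on the balance, and leave the other things on the bench standing where they are.

Things in the scene. Friction and masses are not known exactly. Their poses are not given: they have to be found in the camera images.
- scoop: the balance's fixed scoop pan, same pattern, size and frame as the loose trays, underside 70 mm above the bench. A tray's foot (48 wide, 18 high) drops inside the flared rim below (5 mm lead-in) and stands on its shoulder: fully home its origin is 18 mm above the one below, spout over spout, 1.5 mm play; else it rides higher
- scoop_spout (a point): middle of the spout end's rim (20 mm wide) of the balance's scoop, 84 mm ahead of its origin (the back rim is 72 mm behind it), 36 mm up. Above the shoulder (18 mm up) the inside is 51 mm wide, at the rim 58 mm. The balance is a white box 200 x 200 mm, 55 mm high; nothing on it is higher than the scoop
- tray1: loose scoop tray, bare steel, 0.15 kg, 156 long, 64 wide over the rim, 36 high (mm), square back, tapered spout. Origin: middle of the underside, at the balance point; x to the spout, z up. Straight parallel rims at y = +-32 from x = -72 to 28, upright for the top 9 mm: grip across them. Inner floor 2.5 mm up, 42 wide, 84 long before the taper. Starts upright, any turn. May be absent
- tray1_spout (a point): middle of the spout end's rim (20 mm wide) of tray1, 84 mm ahead of its origin (the back rim is 72 mm behind it), 36 mm up. Above the shoulder (18 mm up) the inside is 51 mm wide, at the rim 58 mm
- tray2: loose scoop tray, bare steel, 0.15 kg, 156 long, 64 wide over the rim, 36 high (mm), square back, tapered spout. Origin: middle of the underside, at the balance point; x to the spout, z up. Straight parallel rims at y = +-32 from x = -72 to 28, upright for the top 9 mm: grip across them. Inner floor 2.5 mm up, 42 wide, 84 long before the taper. Starts upright, any turn. May be absent
- tray2_spout (a point): middle of the spout end's rim (20 mm wide) of tray2, 84 mm ahead of its origin (the back rim is 72 mm behind it), 36 mm up. Above the shoulder (18 mm up) the inside is 51 mm wide, at the rim 58 mm
- tray3: loose scoop tray, bare steel, 0.15 kg, 156 long, 64 wide over the rim, 36 high (mm), square back, tapered spout. Origin: middle of the underside, at the balance point; x to the spout, z up. Straight parallel rims at y = +-32 from x = -72 to 28, upright for the top 9 mm: grip across them. Inner floor 2.5 mm up, 42 wide, 84 long before the taper. Starts upright, any turn. May be absent
- tray3_spout (a point): middle of the spout end's rim (20 mm wide) of tray3, 84 mm ahead of its origin (the back rim is 72 mm behind it), 36 mm up. Above the shoulder (18 mm up) the inside is 51 mm wide, at the rim 58 mm
- bar1: loose cast bar of gold-coloured alloy, 70 x 18 x 10 mm, 0.16 kg, lying flat on the bench at the start. Origin: middle of the underside as built; x along its length, z up. May be absent
- bar2: loose cast bar of gold-coloured alloy, 70 x 18 x 10 mm, 0.16 kg, lying flat on the bench at the start. Origin: middle of the underside as built; x along its length, z up. May be absent
- bar3: loose cast bar of gold-coloured alloy, 70 x 18 x 10 mm, 0.16 kg, lying flat on the bench at the start. Origin: middle of the underside as built; x along its length, z up. May be absent
- zero_key (a joint): the balance's zero key, the only key on the balance, a round black key 26 mm across on the balance's front ledge beside the display: spring push key, pressed straight down; value in m, 0 up, 0.006 fully down; 1.5 N starts it, 5 N takes it fully down, it springs back when released
- zero_key_top (a point): middle of the top face of the zero key, 77 mm above the bench when up, 96 mm off the scoop's long middle line and 55 mm from its middle measured along that line, towards the back end; moves with the key
- print_key (a joint): the ticket printer's key, a round white key 30 mm across on top of the printer, a grey box 115 x 110 x 75 mm with a paper ticket standing out of it 20 to 45 mm behind the key's edge: spring push key, pressed straight down; value in m, 0 up, 0.006 fully down; 1.5 N starts it, 5 N takes it fully down, it springs back when released
- print_key_top (a point): middle of the top face of the print key, 97 mm above the bench when up; moves with the key
- hammer: bystander, loose, to be left where it is: hammer, 220 mm
- flux_jar: bystander, loose, to be left where it is: jar, 68 mm across, 90 mm high
- bur_stand: bystander, loose, to be left where it is: round wooden bur stand, 72 mm across, about 65 mm high over the burs
- solder_board: bystander, loose, to be left where it is: soldering board, 130 x 130 mm, with a block on it, 40 mm high
- shears: bystander, loose, to be left where it is: shears, 170 mm long
- mandrel: bystander, loose, to be left where it is: ring mandrel with wooden handle, 270 mm long, 26 mm thick
- parts_box: bystander, loose, to be left where it is: open brass box, 100 x 70 x 25 mm
Things that resemble listed ones, but are neither listed nor needed, are in the scene too. Leave any green look-alike of the tray2 alone.

How it is judged:
On the way, in this order (a step that is already met when the one before it is completed fails the run):
1. the zero key is pressed fully down while the balance's scoop is empty (value of joint zero_key above 0.005 m and horizontal distance between each of tray1, tray2, tray3, bar1, bar2, bar3 and scoop above 0.07 m), for 0.1 s.
2. the zero key is let go and is up again (value of joint zero_key below 0.0015 m), for 0.1 s.
3. every tray is nested fully home in the balance's scoop, spout over spout, and every bar lies in the topmost tray, all at rest and let go (horizontal distance between each of tray1, tray2, tray3 and scoop below 0.005 m and horizontal distance between each of tray1_spout, tray2_spout, tray3_spout and scoop_spout below 0.007 m and angle between each of tray1, tray2, tray3's own z axis and vertical below 0.07 rad and (z of tray1 in the frame of scoop between 0.015 and 0.021 m or z of tray1 in the frame of scoop between 0.033 and 0.039 m or z of tray1 in the frame of scoop between 0.051 and 0.057 m) and (z of tray2 in the frame of scoop between 0.015 and 0.021 m or z of tray2 in the frame of scoop between 0.033 and 0.039 m or z of tray2 in the frame of scoop between 0.051 and 0.057 m) and (z of tray3 in the frame of scoop between 0.015 and 0.021 m or z of tray3 in the frame of scoop between 0.033 and 0.039 m or z of tray3 in the frame of scoop between 0.051 and 0.057 m) and x of bar1 in the frame of scoop between -0.062 and 0.062 m and y of bar1 in the frame of scoop between -0.026 and 0.026 m and z of each of bar1, bar2, bar3 in the frame of tray1 above 0 m and z of each of bar1, bar2, bar3 in the frame of tray2 above 0 m and z of each of bar1, bar2, bar3 in the frame of tray3 above 0 m and z of each of bar1, bar2, bar3 in the frame of scoop below 0.095 m and x of bar2 in the frame of scoop between -0.062 and 0.062 m and y of bar2 in the frame of scoop between -0.026 and 0.026 m and x of bar3 in the frame of scoop between -0.062 and 0.062 m and y of bar3 in the frame of scoop between -0.026 and 0.026 m and linear speed of each of tray1, tray2, tray3, bar1, bar2, bar3 below 0.03 m/s and contact force between the fingers and tray1 below 0.1 N and contact force between the fingers and tray2 below 0.1 N and contact force between the fingers and tray3 below 0.1 N and contact force between the fingers and bar1 below 0.1 N and contact force between the fingers and bar2 below 0.1 N and contact force between the fingers and bar3 below 0.1 N), for 0.3 s.
4. the printer's key is pressed fully down with the whole load on the balance (value of joint print_key above 0.005 m and horizontal distance between each of tray1, tray2, tray3 and scoop below 0.005 m and horizontal distance between each of tray1_spout, tray2_spout, tray3_spout and scoop_spout below 0.007 m and angle between each of tray1, tray2, tray3's own z axis and vertical below 0.07 rad and (z of tray1 in the frame of scoop between 0.015 and 0.021 m or z of tray1 in the frame of scoop between 0.033 and 0.039 m or z of tray1 in the frame of scoop between 0.051 and 0.057 m) and (z of tray2 in the frame of scoop between 0.015 and 0.021 m or z of tray2 in the frame of scoop between 0.033 and 0.039 m or z of tray2 in the frame of scoop between 0.051 and 0.057 m) and (z of tray3 in the frame of scoop between 0.015 and 0.021 m or z of tray3 in the frame of scoop between 0.033 and 0.039 m or z of tray3 in the frame of scoop between 0.051 and 0.057 m) and x of bar1 in the frame of scoop between -0.062 and 0.062 m and y of bar1 in the frame of scoop between -0.026 and 0.026 m and z of each of bar1, bar2, bar3 in the frame of tray1 above 0 m and z of each of bar1, bar2, bar3 in the frame of tray2 above 0 m and z of each of bar1, bar2, bar3 in the frame of tray3 above 0 m and z of each of bar1, bar2, bar3 in the frame of scoop below 0.095 m and x of bar2 in the frame of scoop between -0.062 and 0.062 m and y of bar2 in the frame of scoop between -0.026 and 0.026 m and x of bar3 in the frame of scoop between -0.062 and 0.062 m and y of bar3 in the frame of scoop between -0.026 and 0.026 m), for 0.1 s.
At the end, for the whole second after the job is handed in: Every tray nested on the balance's scoop: middle within 5 mm, spout within 7 mm of the scoop's from above, level within 4 degrees, 18, 36 or 54 mm (+-3) above it. Every bar in the topmost tray (within 62 mm along, 26 mm across the scoop's middle). All at rest, both keys up (horizontal distance between each of tray1, tray2, tray3 and scoop below 0.005 m and horizontal distance between each of tray1_spout, tray2_spout, tray3_spout and scoop_spout below 0.007 m and angle between each of tray1, tray2, tray3's own z axis and vertical below 0.07 rad and (z of tray1 in the frame of scoop between 0.015 and 0.021 m or z of tray1 in the frame of scoop between 0.033 and 0.039 m or z of tray1 in the frame of scoop between 0.051 and 0.057 m) and (z of tray2 in the frame of scoop between 0.015 and 0.021 m or z of tray2 in the frame of scoop between 0.033 and 0.039 m or z of tray2 in the frame of scoop between 0.051 and 0.057 m) and (z of tray3 in the frame of scoop between 0.015 and 0.021 m or z of tray3 in the frame of scoop between 0.033 and 0.039 m or z of tray3 in the frame of scoop between 0.051 and 0.057 m) and x of bar1 in the frame of scoop between -0.062 and 0.062 m and y of bar1 in the frame of scoop between -0.026 and 0.026 m and z of each of bar1, bar2, bar3 in the frame of tray1 above 0 m and z of each of bar1, bar2, bar3 in the frame of tray2 above 0 m and z of each of bar1, bar2, bar3 in the frame of tray3 above 0 m and z of each of bar1, bar2, bar3 in the frame of scoop below 0.095 m and x of bar2 in the frame of scoop between -0.062 and 0.062 m and y of bar2 in the frame of scoop between -0.026 and 0.026 m and x of bar3 in the frame of scoop between -0.062 and 0.062 m and y of bar3 in the frame of scoop between -0.026 and 0.026 m and linear speed of each of tray1, tray2, tray3, bar1, bar2, bar3 below 0.03 m/s and value of joint each of zero_key, print_key below 0.0015 m); the robot touches nothing.
It fails at once if the zero key is pressed (4 mm or more) while a tray is on the balance (value of joint zero_key above 0.004 m and horizontal distance between any of tray1, tray2, tray3 and scoop below 0.03 m).
It fails at once if a bystander is shoved more than 5 cm (distance of any of hammer, flux_jar, bur_stand, solder_board, shears, mandrel, parts_box from where it was at the start of the episode above 0.05 m).
It fails at once if the jar or the bur stand is knocked over (angle between any of flux_jar, bur_stand's own z axis and vertical above 0.6 rad).
Of tray1, tray2, tray3 only 2 to 3 are there at a start; the rules pass over those that are not, and their reading is None.
Of bar1, bar2, bar3 only 2 to 3 are there at a start; the rules pass over those that are not, and their reading is None.
At some moment in a run one of tray1, tray2, tray3, bar1, bar2, bar3 may be knocked a few centimetres aside while the robot is not near it.
It also fails if it takes over 210 s, if anything falls off the work surface, if the arm or the gripper's body presses on something with over 40 N, if the wrist force passes 120 N, or if a joint passes its speed limit or range.

## Robot

A 6-joint arm with a two-finger parallel gripper is mounted at the origin on the work surface. World frame = base frame: x ahead of the robot, y to its left, z up, the work surface at z = 0. Lengths are in m, angles in rad, forces in N, time in s.
With the tool pointing down it reaches from about 0.375 to 0.975 m from the base axis. Payload 3.8 kg.
Tool frame: the origin (TCP) lies at the very end of the fingers, on their centre line; the grasp point (between the pads) lies 19 mm behind it; z points along the fingers, y is the direction in which the jaws open and shut (so a half turn about z gives the same grasp; the last joint's range is limited). The gripper opens to 85 mm and grips with 20 to 120 N. Pads are 22 mm wide; open, the fingers measure 114 mm over their backs; the gripper's body (76 mm by 85 mm) begins 54 mm behind the grasp point. The pads swing forward as they close: fully open they stand 13 mm farther back than shut.
Start: joints at [-0.037, 0.264, 1.604, -0, 1.274, -0.037], TCP at [0.675, -0, 0.231] pointing down, gripper open.
Joint ranges: [-2.63, 2.63], [-0.94, 2.18], [0.31, 2.57], [-1.31, 4.45], [0, 2.66], [-2.55, 2.55]. Speed limits (rad/s): [2.57, 2.57, 3.14, 3.14, 3.14, 3.14].

## Interface

Orientations are given as a rotation vector (axis times angle).
In Python, from workcell import bot, viewer gives the robot as it stands.
- The arm moves only by the tool jog_arm, never from a script. Its argument "motion" is a list of rows, each an object of numbers: "dx", "dy", "dz": the shift along the world's x, y, z in cm; "turn": the turn about the world's z in rad. A call has 1 to 12 rows; each row shifts and turns the commanded pose from where the row before left it; what a row does not reach is not made up. A row lasts 1/12 s, in which the tool goes at most 41.7 mm and 7.16 degrees, less where a joint would pass 70% of its speed; a pose out of reach is approached as far as the arm can. A call is refused whole if a number of a shift passes 4.17 or a number of a turn 0.125, either way. A call with a gripper value outside its range is refused whole. "fingers" is the finger opening in cm, from 0 to 8.54, set as the call begins (left out, the last holds). The fingers move at their own pace and stop on an object; "grip_force" is the grip in N (left out, the last holds). Time passes only in rows, so rows that do not move let the fingers close. It gives the time, the measured TCP pose, the force and the opening at its end, in the units of the state.
- bot.read_state(): the state, without advancing time (a new reading comes with each control period).
- viewer.read_camera(name): name is "scene" or "side" or "wrist"; returns (picture, depth): 400x640x3 uint8, red, green, blue; 400x640 float32, m along the optical axis (not along the pixel's ray), 0 where there is no reading.
- viewer.camera_info(name): a dict with "vertical_fov" (degrees; the focal length in pixels is half the picture's height over the tangent of half this angle, whatever the lens; pixels are square), "cx", "cy" (the principal point, pixels), "R" (3x3) and "t" (3): a world point X has camera coordinates R X + t. Camera axes: x right, y down, z forward; pixel columns grow to the right and rows downward; lengths in m; the calibration is good to about 2 mm. A picture is of the moment at which its call begins: read the wrist's pose just before it. camera_info takes no time and is no camera call; for the wrist camera it gives the pose at the moment of the call.
- bot.finish_job(): hands the job in, once; it reports no verdict.
The state is a dict: "time": time; "q": joint angles; "joint_vel": joint speeds; "joint_torque": joint torques, N m; "tool_pos": TCP position; "tcp_rot": TCP orientation; "wrist_force": force on the tool from outside, world axes, zero at the start; "torque": the same for the moment, N m; "width": opening from 0.0 (shut) to 1.0 (fully open).
Only numpy, scipy, OpenCV 4.12 (cv2) and the standard library are available. Lean on these libraries where they do the work, as an engineer would, in place of code of your own. Each camera call takes 0.05 s, during which the arm holds its last target. There are 200 camera calls.

## Working session

There is one attempt and no reset: what is moved stays moved. The work goes in short steps, Python scripts to look and compute and a tool call to move; the robot and the scene stay as the last step left them, time stands still between calls to the robot, and variables do not carry over. Pictures are saved under pics/ and viewed, about 12 in all and at most 16, crops included, and the job is handed in when it is done.

Besides the shell and the picture viewer there is one more tool, called after ">>>" as name([rows], argument=value, ...), one row to a line, values as JSON. jog_arm: Moves the arm, as the interface text tells. Its arguments: {"type":"object","properties":{"motion":{"type":"array"},"fingers":{"type":"number"},"grip_force":{"type":"number"}},"required":["motion"]}

```bash
mkdir -p pics; ls
cat > h.py <<'E'
import numpy as np, cv2
from workcell import bot, viewer
def grab(n):
    i=viewer.camera_info(n); p,d=viewer.read_camera(n); 
    np.savez(f'{n}.npz',p=p,d=d,R=i['R'],t=i['t'],f=200/np.tan(np.radians(i['vertical_fov'])/2),c=[i['cx'],i['cy']]); return p,d
def load(n): return np.load(f'{n}.npz')
def world(z):
    v,u=np.mgrid[:400,:640]; d=z['d']; f=float(z['f'])
    C=np.stack([(u-z['c'][0])/f*d,(v-z['c'][1])/f*d,d],-1)
    return (C-z['t'])@z['R']
def save(name,p,s=1): cv2.imwrite(f'pics/{name}.png',cv2.resize(p[...,::-1],None,fx=s,fy=s,interpolation=cv2.INTER_CUBIC))
E
python3 - <<'E'
from h import *
for n in ['scene','side','wrist']:
    p,d=grab(n); z=load(n); print(n,z['R'].round(3).tolist(),z['t'].round(3),z['f'],z['c'],d.min(),d.max())
    save('a_'+n,p,1.25)
    i=viewer.camera_info(n); print([k for k in i])
print(bot.read_state())
E
```

```text
pics
scene [[0.16, 0.987, -0.003], [0.794, -0.131, -0.593], [-0.586, 0.093, -0.805]] [-0.13  -0.392  1.746] 453.0742048612373 [324.43170669 200.26353615] 0.0 3.453687
['vertical_fov', 'cx', 'cy', 'R', 't']
side [[-0.969, -0.247, -0.011], [-0.149, 0.615, -0.775], [0.198, -0.749, -0.632]] [0.517 0.115 1.338] 391.2283677650685 [319.03938825 199.85827419] 0.0 3.9997017
['vertical_fov', 'cx', 'cy', 'R', 't']
wrist [[1.0, -0.0, -0.004], [0.001, -0.948, 0.318], [-0.004, -0.318, -0.948]] [-0.674 -0.041  0.381] 348.42202186597575 [317.51334277 196.7850134 ] 0.0 1.4712242
['vertical_fov', 'cx', 'cy', 'R', 't']
{'time': 0.15, 'q': array([-3.68624272e-02,  2.64582438e-01,  1.60504927e+00,  3.18331669e-05,
        1.27369017e+00, -3.69370902e-02]), 'joint_vel': array([ 0.00119623, -0.00138865, -0.00501406, -0.00136206, -0.00036535,
       -0.00102032]), 'joint_torque': array([-4.44535381e-04, -5.15905774e+01, -3.67958951e+01, -2.06692371e-04,
        8.09489022e-03,  2.50629785e-05]), 'tool_pos': array([6.74444000e-01, 5.46078008e-05, 2.30252410e-01]), 'tcp_rot': array([-2.22045802e+00, -2.22060306e+00,  1.81274449e-03]), 'wrist_force': array([-0.35191902, -0.43387231,  0.03855596]), 'torque': array([0.072063  , 0.00849436, 0.06342663]), 'width': 1.000463985849567}
```

View pics/a_scene.png

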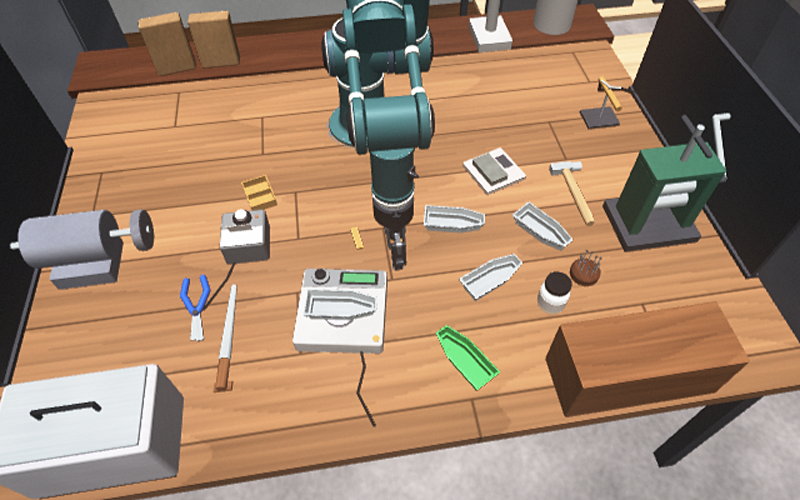

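View pics/a_side.png

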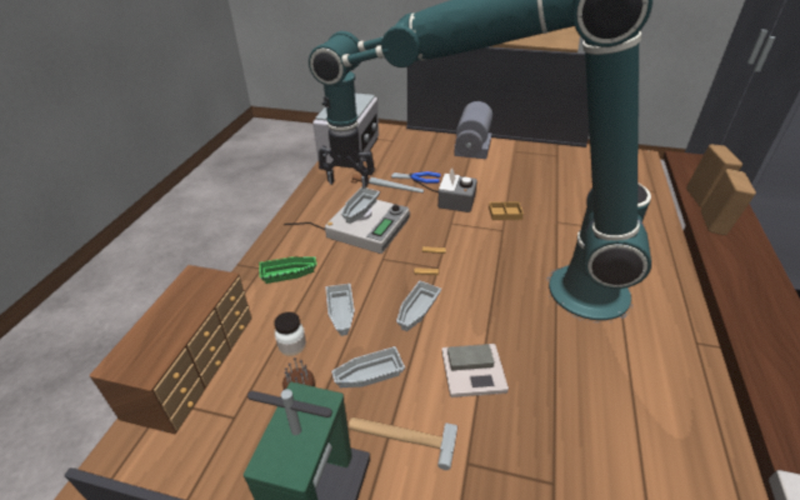

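```bash
cat >> h.py <<'E'
from scipy.optimize import least_squares
P=np.array([[-72,-32],[28,-32],[84,-10],[84,10],[28,32],[-72,32]])/1000.
def dpoly(X,Q):
    out=[]
    for a,b in zip(Q,np.roll(Q,-1,0)):
        s=np.clip(((X-a)@(b-a))/((b-a)@(b-a)),0,1); out.append(np.linalg.norm(X-a-s[:,None]*(b-a),axis=1))
    return np.min(out,0)
Q=P*np.array([70.5/72,30.5/32])
def fit(X):
    "X: rim xy points -> x,y,yaw, rms"
    best=None; c=X.mean(0); w=np.linalg.svd(X-c,full_matrices=False)[2][0]; a0=np.arctan2(w[1],w[0])
    for a in (a0,a0+np.pi):
        f=lambda p:dpoly((X-p[:2])@np.array([[np.cos(p[2]),-np.sin(p[2])],[np.sin(p[2]),np.cos(p[2])]]),Q)
        for o in (-.01,0.01):
            r=least_squares(f,[c[0]+o*np.cos(a),c[1]+o*np.sin(a),a],loss='soft_l1',f_scale=.003)
            if best is None or r.cost<best.cost: best=r
    return best.x, np.sqrt(np.mean(f(best.x)**2)) if False else 1e3*np.sqrt(2*best.cost/len(X))
def near(W,xy,r,z0,z1):
    m=(np.hypot(W[...,0]-xy[0],W[...,1]-xy[1])<r)&(W[...,2]>z0)&(W[...,2]<z1); return m
E
python3 - <<'E'
from h import *
for n,px in dict(scene=dict(tA=(454,218),tB=(541,226),tC=(490,277),scoop=(340,304),zk=(320,276),pk=(242,215),b1=(357,238),box=(259,190),jar=(555,290),bur=(586,268)),side=dict(tA=(418,305),tB=(368,367),tC=(340,307),scoop=(360,205),zk=(396,210),pk=(466,182),b1=(433,250),b2=(427,271))).items():
    z=load(n); W=world(z); 
    m=(W[...,0]>.4)&(W[...,0]<.9)&(abs(W[...,1])<.4)&(abs(W[...,2])<.008); print(n,'table z',np.median(W[m][:,2]))
    for k,(u,v) in px.items():
        u,v=int(u/1.25),int(v/1.25); w=np.median(W[v-1:v+2,u-1:u+2].reshape(-1,3),0); s=''
        if k[0]=='t': X=W[near(W,w,.1,.028,.042)]; s=(len(X),fit(X[:,:2]),np.median(X[:,2]))
        if k=='scoop': X=W[near(W,w,.1,.097,.115)]; s=(len(X),fit(X[:,:2]))
        if k[0]=='b' and k[1] in '12': X=W[near(W,w,.05,.005,.013)]; s=(len(X),cv2.minAreaRect((X[:,:2]*1000).astype(np.float32)))
        print(n,k,w.round(3),s)
p=load('scene')['p'];save('b',np.vstack([p[140:300,210:500]]),2.7)
E
```

```text
scene table z -0.00032394890383625227
scene tA [0.42  0.195 0.006] (270, (array([0.44027046, 0.18359736, 1.3106863 ]), np.float64(2.1906025552321067)), np.float64(0.03394269712605434))
scene tB [0.481 0.414 0.005] (274, (array([0.50243141, 0.40774065, 0.59447959]), np.float64(2.120213880216753)), np.float64(0.03411316163946143))
scene tC [0.616 0.245 0.003] (272, (array([0.63166319, 0.2395744 , 2.00674471]), np.float64(2.0884303414538254)), np.float64(0.03468293109416594))
scene scoop [ 0.679 -0.128  0.072] (391, (array([ 0.69495016, -0.13021858,  1.38001591]), np.float64(1.8711632174932613)))
scene zk [ 0.595 -0.167  0.076] 
scene pk [ 0.398 -0.345  0.095] 
scene b1 [ 0.447 -0.07   0.009] (95, ((448.16729736328125, -66.35655212402344), (76.35841369628906, 55.71053695678711), 15.372102737426758))
scene box [ 0.233 -0.319  0.008] 
scene jar [0.732 0.355 0.089] 
scene bur [0.648 0.471 0.031] 
side table z 0.0026549917431917982
side tA [0.441 0.164 0.005] (244, (array([0.43531177, 0.18273596, 1.31452742]), np.float64(1.8836222477640026)), np.float64(0.035725040769557376))
side tB [0.511 0.389 0.008] (410, (array([0.49818878, 0.40769185, 0.59240445]), np.float64(1.9377441278427476)), np.float64(0.03603957202841457))
side tC [0.64  0.219 0.004] (175, (array([0.62738512, 0.2387781 , 1.99301883]), np.float64(1.976151531008418)), np.float64(0.036907041210094714))
side scoop [ 0.697 -0.151  0.076] (183, (array([ 0.68996666, -0.13098275,  1.37728785]), np.float64(2.090646817100621)))
side zk [ 0.585 -0.155  0.072] 
side pk [ 0.394 -0.339  0.096] 
side b1 [ 0.446 -0.064  0.011] (85, ((444.3576354980469, -66.37092590332031), (92.9622573852539, 84.82079315185547), 60.41449737548828))
side b2 [0.445 0.03  0.012] (102, ((444.06072998046875, 29.890342712402344), (92.56517028808594, 81.80419921875), 40.035560607910156))
```

View pics/b.png

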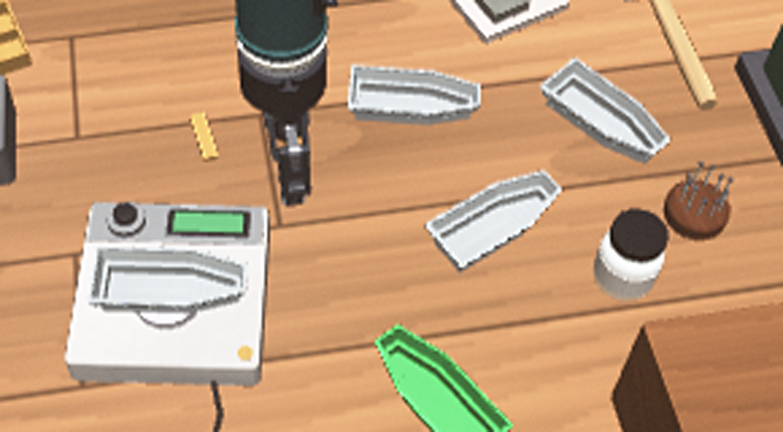

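View pics/a_wrist.png

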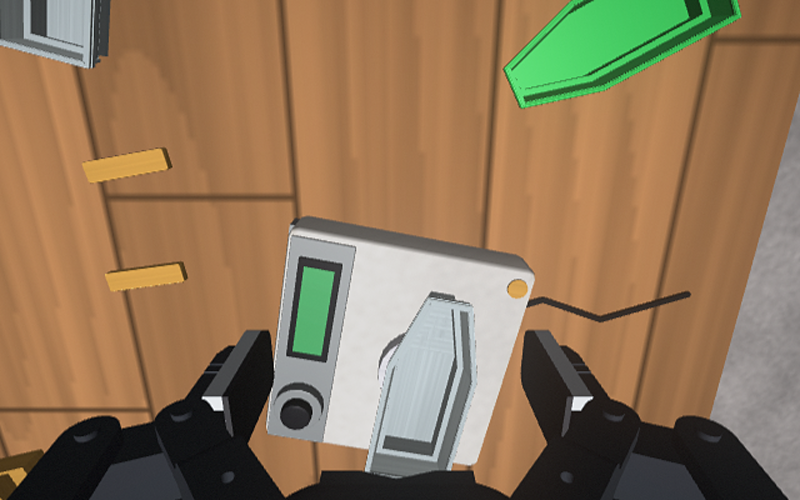

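>>> jog_arm([
  {"dx":-1.45,"dy":-2.77},
  {"dx":-1.45,"dy":-2.77},
  {"dx":-1.45,"dy":-2.77},
  {"dx":-1.45,"dy":-2.77},
  {"dx":-1.45,"dy":-2.77},
  {"dx":-1.45,"dy":-2.77},
  {"dz":-3.5},
  {"dz":-3.5},
  {"dz":-3.5},
  {"dz":-2.5},
  {"dz":-1},
  {},
], fingers=0, grip_force=40)

```text
validation failed for argument at $.mo...
```

>>> jog_arm([
  {"dx":-1.45,"dy":-2.77,"dz":0,"turn":0},
  {"dx":-1.45,"dy":-2.77,"dz":0,"turn":0},
  {"dx":-1.45,"dy":-2.77,"dz":0,"turn":0},
  {"dx":-1.45,"dy":-2.77,"dz":0,"turn":0},
  {"dx":-1.45,"dy":-2.77,"dz":0,"turn":0},
  {"dx":-1.45,"dy":-2.77,"dz":0,"turn":0},
  {"dx":0,"dy":0,"dz":-3.5,"turn":0},
  {"dx":0,"dy":0,"dz":-3.5,"turn":0},
  {"dx":0,"dy":0,"dz":-3.5,"turn":0},
  {"dx":0,"dy":0,"dz":-2.5,"turn":0},
  {"dx":0,"dy":0,"dz":-1,"turn":0},
  {"dx":0,"dy":0,"dz":0,"turn":0},
], fingers=0, grip_force=40)

```text
time: 1.15
tool_pos: [0.5851, -0.1653, 0.0875]
tcp_rot: [-2.217, -2.217, 0.005]
wrist_force: [-0.8, -0.2, 0.3]
width: -0.0
```

>>> jog_arm([
  {"dx":0.2,"dy":0,"dz":-0.5,"turn":0},
  {"dx":0,"dy":0,"dz":-0.5,"turn":0},
  {"dx":0,"dy":0,"dz":-0.4,"turn":0},
  {"dx":0,"dy":0,"dz":-0.3,"turn":0},
  {"dx":0,"dy":0,"dz":0,"turn":0},
  {"dx":0,"dy":0,"dz":0,"turn":0},
])

```text
time: 1.65
tool_pos: [0.5913, -0.1665, 0.0756]
tcp_rot: [2.22, 2.22, 0.002]
wrist_force: [0.8, 0.2, 3.4]
width: 0.001
```

>>> jog_arm([
  {"dx":-0.2,"dy":0,"dz":-0.2,"turn":0},
  {"dx":0,"dy":0,"dz":-0.2,"turn":0},
  {"dx":0,"dy":0,"dz":-0.2,"turn":0},
  {"dx":0,"dy":0,"dz":0,"turn":0},
  {"dx":0,"dy":0,"dz":0,"turn":0},
])

```text
time: 2.07
tool_pos: [0.5895, -0.1666, 0.0709]
tcp_rot: [2.219, 2.219, 0.003]
wrist_force: [-0.8, 1.6, 12.6]
width: 0.002
```

>>> jog_arm([
  {"dx":0,"dy":0,"dz":-0.1,"turn":0},
  {"dx":0,"dy":0,"dz":0,"turn":0},
  {"dx":0,"dy":0,"dz":1,"turn":0},
  {"dx":0,"dy":0,"dz":1.5,"turn":0},
  {"dx":0,"dy":0,"dz":3.5,"turn":0},
  {"dx":0,"dy":0,"dz":4,"turn":0},
  {"dx":2.5,"dy":0.9,"dz":3,"turn":-0.05},
  {"dx":2.5,"dy":0.9,"dz":3,"turn":-0.05},
  {"dx":2.6,"dy":0.9,"dz":0,"turn":-0.05},
  {"dx":2.6,"dy":0.9,"dz":0,"turn":-0.043},
  {"dx":0,"dy":0,"dz":0,"turn":0},
  {"dx":0,"dy":0,"dz":0,"turn":0},
], fingers=8.54)

```text
time: 3.07
tool_pos: [0.6893, -0.1294, 0.2255]
tcp_rot: [-2.421, -1.997, 0.004]
wrist_force: [-0.5, 0.4, -1.0]
width: 0.999
```

```bash
cat >> h.py <<'E'
def wristfit(xy,z0,z1,r=.11,name=None):
    s=bot.read_state(); p,d=grab('wrist'); z=load('wrist'); W=world(z); m=near(W,xy,r,z0,z1)
    f,e=fit(W[m][:,:2]); R=cv2.Rodrigues(s['tcp_rot'])[0]; jaw=np.arctan2(R[1,1],R[0,1])
    print('t',s['time'],'tcp',s['tool_pos'].round(4),'jawyaw',round(jaw,3),'F',s['wrist_force'].round(1)); print('n',m.sum(),'fit',f.round(4),'rms mm',round(e,2),'z',np.median(W[m][:,2]).round(4))
    if name: q=p.copy(); q[m]=[255,0,0]; save(name,q,1.25)
    return f,s,W
E
python3 - <<'E'
from h import *
f,s,W=wristfit((.692,-.131),.098,.112,name='c')
t=W[(abs(W[...,2])<.01)];print(np.median(t[:,2]))
E
```

```text
t 3.0667 tcp [ 0.6893 -0.1294  0.2255] jawyaw -0.191 F [-0.5  0.4 -1. ]
n 3712 fit [ 0.6943 -0.13    1.378 ] rms mm 1.74 z 0.1046
-0.0011187901817665401
```

View pics/c.png

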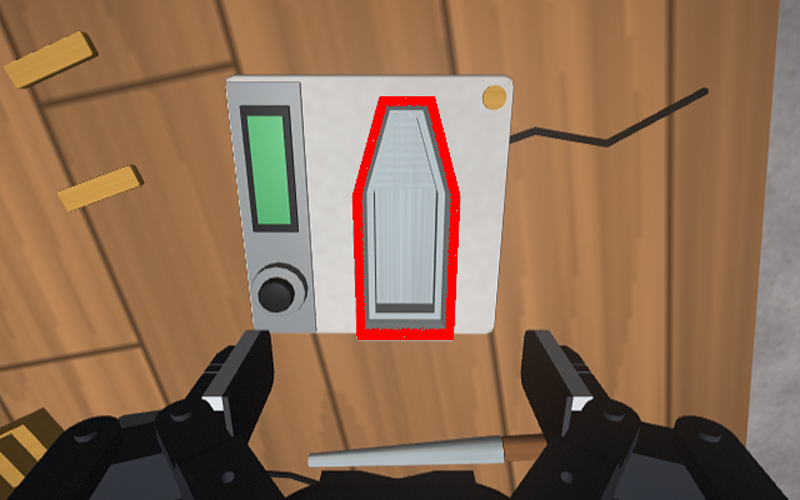

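>>> jog_arm([
  {"dx":-0.5,"dy":3.5,"dz":0,"turn":0.062},
  {"dx":-0.6,"dy":3.7,"dz":0,"turn":0.062},
  {"dx":-0.6,"dy":3.7,"dz":0,"turn":0.062},
  {"dx":-0.6,"dy":3.7,"dz":0,"turn":0.062},
  {"dx":-0.6,"dy":3.7,"dz":0,"turn":0.062},
  {"dx":-0.6,"dy":3.7,"dz":0,"turn":0.062},
  {"dx":-0.6,"dy":3.7,"dz":-1,"turn":0.062},
  {"dx":-0.6,"dy":3.7,"dz":-2,"turn":0.062},
  {"dx":-0.6,"dy":3.7,"dz":-2,"turn":0.062},
  {"dx":-0.6,"dy":3.7,"dz":-2,"turn":0.062},
  {"dx":0,"dy":0,"dz":0,"turn":0},
  {"dx":0,"dy":0,"dz":0,"turn":0},
])

```text
time: 4.12
tool_pos: [0.6279, 0.2359, 0.1555]
tcp_rot: [-1.694, -2.641, 0.008]
wrist_force: [0.4, -0.8, -0.3]
width: 0.999
```

Run:
```python
from h import *
f,s,W=wristfit((.629,.239),.028,.042,name='d')
t=W[(abs(W[...,2])<.01)];print(np.median(t[:,2]))
```

```text
t 4.1167 tcp [0.6279 0.2359 0.1555] jawyaw 0.43 F [ 0.4 -0.8 -0.3]
n 3713 fit [0.6301 0.2405 1.9982] rms mm 1.75 z 0.0346
-0.0011597579554192053
```

View pics/d.png

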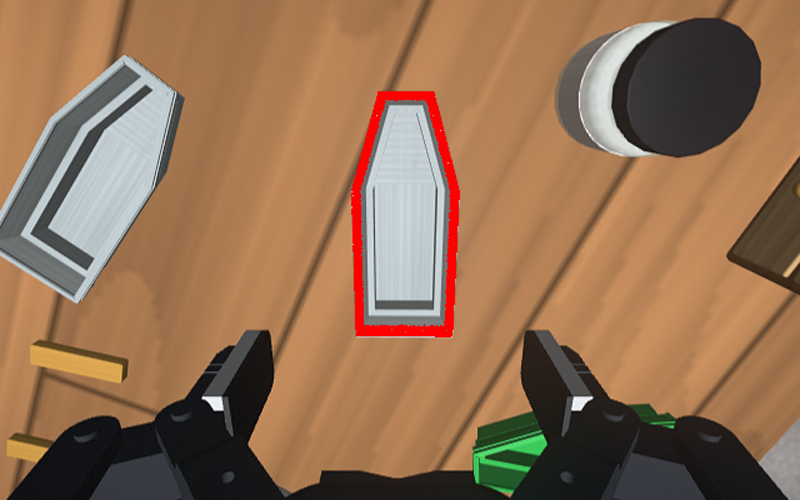

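>>> jog_arm([
  {"dx":0.2,"dy":0.4,"dz":-3,"turn":0},
  {"dx":0,"dy":0.1,"dz":-3,"turn":0},
  {"dx":0,"dy":0,"dz":-3,"turn":0},
  {"dx":0,"dy":0,"dz":-2,"turn":0},
  {"dx":0,"dy":0,"dz":0,"turn":0},
  {"dx":0,"dy":0,"dz":0,"turn":0},
])

```text
time: 4.67
tool_pos: [0.6329, 0.2384, 0.048]
tcp_rot: [-1.703, -2.639, 0.003]
wrist_force: [0.1, 0.2, 0.2]
width: 1.0
```

>>> jog_arm([
  {"dx":0,"dy":0,"dz":-1,"turn":0},
  {"dx":0,"dy":0,"dz":0,"turn":0},
  {"dx":0,"dy":0,"dz":0,"turn":0},
  {"dx":0,"dy":0,"dz":0,"turn":0},
])

```text
time: 5.0
tool_pos: [0.6343, 0.2408, 0.0399]
tcp_rot: [1.7, 2.64, 0.003]
wrist_force: [-0.2, 0.7, 0.4]
width: 1.002
```

Run:
```python
from h import *
for k in range(5):
    s=bot.read_state(); i=viewer.camera_info('wrist'); R=np.array(i['R']);c=-R.T@np.array(i['t']); T=cv2.Rodrigues(s['tcp_rot'])[0]
    f,s,W=wristfit((.630,.24),.028,.042)
    print(s['tool_pos'].round(4),c.round(4),(T.T@(c-s['tool_pos'])).round(4),cv2.Rodrigues(R@T)[0].ravel().round(4),s['q'].round(4))
```

```text
t 5.0 tcp [0.6343 0.2408 0.0399] jawyaw 0.427 F [-0.2  0.7  0.4]
n 10223 fit [0.6301 0.241  1.9991] rms mm 1.72 z 0.0345
[0.6343 0.2408 0.0399] [0.6007 0.315  0.1814] [ 0.0814  0.0004 -0.1415] [ 0.2522  0.2547 -1.5559] [ 3.2610e-01  4.3550e-01  1.7515e+00 -1.0000e-04  9.5240e-01 -1.0070e-01]
t 5.05 tcp [0.6342 0.2409 0.0398] jawyaw 0.427 F [-0.5  0.5  0.4]
n 10136 fit [0.6301 0.241  1.9991] rms mm 1.72 z 0.0345
[0.6342 0.2409 0.0398] [0.6006 0.3151 0.1813] [ 0.0814  0.0004 -0.1415] [ 0.2522  0.2548 -1.5559] [ 0.3263  0.4356  1.7515 -0.      0.9523 -0.1006]
t 5.1 tcp [0.6341 0.2409 0.0396] jawyaw 0.427 F [-0.8  0.2  0.1]
n 10071 fit [0.6301 0.241  1.9986] rms mm 1.72 z 0.0345
[0.6341 0.2409 0.0396] [0.6005 0.3151 0.1811] [ 0.0814  0.0004 -0.1415] [ 0.2523  0.2547 -1.5559] [ 0.3264  0.4359  1.7517 -0.      0.9522 -0.1006]
t 5.15 tcp [0.6339 0.2409 0.0394] jawyaw 0.427 F [-1.1  0.1  0.1]
n 10101 fit [0.6301 0.2411 1.9989] rms mm 1.72 z 0.0345
[0.6339 0.2409 0.0394] [0.6003 0.3152 0.1809] [ 0.0814  0.0004 -0.1415] [ 0.2522  0.2547 -1.5559] [ 0.3265  0.436   1.7519 -0.      0.9522 -0.1006]
t 5.2 tcp [0.6337 0.2409 0.0392] jawyaw 0.427 F [-0.2  0.2 -0.5]
n 10073 fit [0.6301 0.2411 1.9989] rms mm 1.72 z 0.0345
[0.6337 0.2409 0.0392] [0.6002 0.3152 0.1806] [ 0.0814  0.0004 -0.1415] [ 0.2522  0.2547 -1.5559] [ 0.3266  0.4362  1.7521 -0.      0.9522 -0.1006]
```

>>> jog_arm([
  {"dx":-0.2,"dy":0,"dz":-1,"turn":0},
  {"dx":0,"dy":0,"dz":-1,"turn":0},
  {"dx":0,"dy":0,"dz":-0.5,"turn":0},
  {"dx":0,"dy":0,"dz":0,"turn":0},
  {"dx":0,"dy":0,"dz":0,"turn":0},
  {"dx":0,"dy":0,"dz":0,"turn":0},
])

```text
time: 5.75
tool_pos: [0.6313, 0.2406, 0.0131]
tcp_rot: [-1.7, -2.642, 0.001]
wrist_force: [0.1, 0.2, 0.1]
width: 0.999
```

>>> jog_arm([
  {"dx":0,"dy":0,"dz":0,"turn":0},
  {"dx":0,"dy":0,"dz":0,"turn":0},
  {"dx":0,"dy":0,"dz":0,"turn":0},
  {"dx":0,"dy":0,"dz":0,"turn":0},
  {"dx":0,"dy":0,"dz":0,"turn":0},
  {"dx":0,"dy":0,"dz":1,"turn":0},
  {"dx":0,"dy":0,"dz":2,"turn":0},
  {"dx":0,"dy":0,"dz":3.5,"turn":0},
  {"dx":0,"dy":0,"dz":3.5,"turn":0},
  {"dx":0,"dy":0,"dz":3.5,"turn":0},
  {"dx":0,"dy":0,"dz":0,"turn":0},
  {"dx":0,"dy":0,"dz":0,"turn":0},
], fingers=5, grip_force=45)

```text
time: 6.75
tool_pos: [0.6335, 0.2414, 0.1527]
tcp_rot: [1.698, 2.638, 0.009]
wrist_force: [0.3, -0.3, -1.8]
width: 0.741
```

```bash
cat >> h.py <<'E'
def held():
    "fit of the held tray relative to the tool, and world pose"
    s=bot.read_state(); z=s['tool_pos'][2]
    f,s,W=wristfit(s['tool_pos'][:2],z+.012,z+.032,r=.1,name='h%d'%(s['time']*100)); print('width',s['width']); return f,s
E
python3 - <<'E'
from h import *
held()
E
ls pics
```

```text
t 6.75 tcp [0.6335 0.2414 0.1527] jawyaw 0.427 F [ 0.3 -0.3 -1.8]
n 14046 fit [0.633  0.2426 1.9962] rms mm 2.56 z 0.1731
width 0.7407005851425207
a_scene.png
a_side.png
a_wrist.png
b.png
c.png
d.png
h675.png
```

>>> jog_arm([
  {"dx":0.5,"dy":-3.3,"dz":1.5,"turn":-0.056},
  {"dx":0.55,"dy":-3.4,"dz":0,"turn":-0.056},
  {"dx":0.55,"dy":-3.4,"dz":0,"turn":-0.056},
  {"dx":0.55,"dy":-3.4,"dz":0,"turn":-0.056},
  {"dx":0.55,"dy":-3.4,"dz":0,"turn":-0.056},
  {"dx":0.55,"dy":-3.4,"dz":0,"turn":-0.056},
  {"dx":0.55,"dy":-3.4,"dz":0,"turn":-0.056},
  {"dx":0.55,"dy":-3.4,"dz":0,"turn":-0.056},
  {"dx":0.55,"dy":-3.4,"dz":0,"turn":-0.057},
  {"dx":0.55,"dy":-3.4,"dz":0,"turn":-0.057},
  {"dx":0.55,"dy":-3.35,"dz":0,"turn":-0.057},
  {"dx":0,"dy":0,"dz":0,"turn":0},
])

```text
time: 7.8
tool_pos: [0.69, -0.1383, 0.1602]
tcp_rot: [-2.43, -1.99, 0.007]
wrist_force: [-0.1, 0.5, 0.5]
width: 0.734
```

>>> jog_arm([
  {"dx":0,"dy":0,"dz":-1.5,"turn":0},
  {"dx":0,"dy":0,"dz":-1,"turn":0},
  {"dx":0,"dy":0,"dz":0,"turn":0},
  {"dx":0,"dy":0,"dz":0,"turn":0},
  {"dx":0,"dy":0,"dz":0,"turn":0},
  {"dx":0,"dy":0,"dz":0,"turn":0},
])

```text
time: 8.3
tool_pos: [0.6916, -0.1307, 0.1387]
tcp_rot: [2.422, 2.0, 0.0]
wrist_force: [1.3, 0.3, -1.1]
width: 0.738
```

Run:
```python
from h import *
held()
```

```text
t 8.3 tcp [ 0.6916 -0.1307  0.1387] jawyaw -0.19 F [ 1.3  0.3 -1.1]
n 14112 fit [ 0.6922 -0.1293  1.3793] rms mm 2.56 z 0.1591
width 0.7380488391340179
```

>>> jog_arm([
  {"dx":0.2,"dy":-0.05,"dz":-0.6,"turn":0},
  {"dx":0,"dy":0,"dz":-0.6,"turn":0},
  {"dx":0,"dy":0,"dz":-0.5,"turn":0},
  {"dx":0,"dy":0,"dz":0,"turn":0},
  {"dx":0,"dy":0,"dz":0,"turn":0},
  {"dx":0,"dy":0,"dz":0,"turn":0},
  {"dx":0,"dy":0,"dz":0,"turn":0},
])

```text
time: 8.93
tool_pos: [0.6935, -0.1324, 0.1216]
tcp_rot: [2.424, 1.998, 0.0]
wrist_force: [0.7, 1.2, -0.8]
width: 0.736
```

>>> jog_arm([
  {"dx":0.05,"dy":0.1,"dz":-0.5,"turn":0},
  {"dx":0,"dy":0,"dz":-0.4,"turn":0},
  {"dx":0,"dy":0,"dz":-0.3,"turn":0},
  {"dx":0,"dy":0,"dz":-0.3,"turn":0},
  {"dx":0,"dy":0,"dz":-0.3,"turn":0},
  {"dx":0,"dy":0,"dz":0,"turn":0},
  {"dx":0,"dy":0,"dz":0,"turn":0},
  {"dx":0,"dy":0,"dz":0,"turn":0},
])

```text
time: 9.6
tool_pos: [0.6938, -0.1313, 0.1034]
tcp_rot: [-2.424, -1.998, 0.0]
wrist_force: [0.5, -0.1, -1.4]
width: 0.736
```

>>> jog_arm([
  {"dx":0,"dy":0,"dz":-0.2,"turn":0},
  {"dx":0,"dy":0,"dz":-0.1,"turn":0},
  {"dx":0,"dy":0,"dz":0,"turn":0},
  {"dx":0,"dy":0,"dz":0,"turn":0},
  {"dx":0,"dy":0,"dz":0,"turn":0},
])

```text
time: 10.02
tool_pos: [0.6943, -0.1315, 0.1023]
tcp_rot: [2.423, 1.998, 0.001]
wrist_force: [-2.5, 0.4, 4.7]
width: 0.732
```

Seated with contact force; release and rise to the viewing height.

>>> jog_arm([
  {"dx":0,"dy":0,"dz":0,"turn":0},
  {"dx":0,"dy":0,"dz":0,"turn":0},
  {"dx":0,"dy":0,"dz":0,"turn":0},
  {"dx":0,"dy":0,"dz":0,"turn":0},
  {"dx":0,"dy":0,"dz":0,"turn":0},
  {"dx":0,"dy":0,"dz":2,"turn":0},
  {"dx":0,"dy":0,"dz":3,"turn":0},
  {"dx":0,"dy":0,"dz":4,"turn":0},
  {"dx":0,"dy":0,"dz":4,"turn":0},
  {"dx":0,"dy":0,"dz":1,"turn":0},
  {"dx":0,"dy":0,"dz":0,"turn":0},
  {"dx":0,"dy":0,"dz":0,"turn":0},
], fingers=8.54)

```text
time: 11.02
tool_pos: [0.6944, -0.1315, 0.2415]
tcp_rot: [2.423, 1.997, 0.002]
wrist_force: [-0.4, 0.4, -0.3]
width: 0.999
```

Run:
```python
from h import *
wristfit((.694,-.13),.116,.13,name='e')
wristfit((.694,-.13),.120,.13)
```

```text
t 11.0167 tcp [ 0.6944 -0.1315  0.2415] jawyaw -0.192 F [-0.4  0.4 -0.3]
n 3835 fit [ 0.6945 -0.1311  1.3778] rms mm 1.78 z 0.1227
t 11.0667 tcp [ 0.6933 -0.1312  0.2393] jawyaw -0.192 F [-0.2  0.5 -1.4]
n 3014 fit [ 0.6945 -0.1311  1.3777] rms mm 1.78 z 0.1229
```

>>> jog_arm([
  {"dx":-2,"dy":3,"dz":0,"turn":-0.007},
  {"dx":-2.5,"dy":3,"dz":0,"turn":-0.007},
  {"dx":-2.5,"dy":3,"dz":0,"turn":-0.007},
  {"dx":-2.5,"dy":3,"dz":0,"turn":-0.007},
  {"dx":-2.5,"dy":3,"dz":0,"turn":-0.007},
  {"dx":-2.5,"dy":3,"dz":0,"turn":-0.007},
  {"dx":-2.5,"dy":3,"dz":-1.5,"turn":-0.007},
  {"dx":-2.5,"dy":3,"dz":-2,"turn":-0.007},
  {"dx":-2.5,"dy":3,"dz":-2.5,"turn":-0.007},
  {"dx":-2.5,"dy":3,"dz":-2,"turn":-0.007},
  {"dx":-1.6,"dy":1.3,"dz":0,"turn":0},
  {"dx":0,"dy":0,"dz":0,"turn":0},
])

```text
time: 12.12
tool_pos: [0.4316, 0.1765, 0.1603]
tcp_rot: [-2.486, -1.914, 0.015]
wrist_force: [-0.4, 0.3, -0.3]
width: 1.0
```

Run:
```python
from h import *
wristfit((.438,.183),.028,.042)
```

```text
t 12.1167 tcp [0.4316 0.1765 0.1603] jawyaw -0.258 F [-0.4  0.3 -0.3]
n 3745 fit [0.439  0.184  1.3152] rms mm 1.77 z 0.0346
```

>>> jog_arm([
  {"dx":0.6,"dy":0.6,"dz":-3,"turn":0},
  {"dx":0,"dy":0,"dz":-3,"turn":0},
  {"dx":0,"dy":0,"dz":-3,"turn":0},
  {"dx":0,"dy":0,"dz":-2,"turn":0},
  {"dx":0,"dy":0,"dz":0,"turn":0},
  {"dx":0,"dy":0,"dz":0,"turn":0},
  {"dx":0,"dy":0,"dz":0,"turn":0},
  {"dx":0,"dy":0,"dz":0,"turn":0},
])

```text
time: 12.83
tool_pos: [0.446, 0.1817, 0.0568]
tcp_rot: [2.492, 1.911, 0.005]
wrist_force: [0.9, -0.7, -0.1]
width: 1.003
```

>>> jog_arm([
  {"dx":-0.4,"dy":0.2,"dz":-0.8,"turn":0},
  {"dx":0,"dy":0,"dz":0,"turn":0},
  {"dx":0,"dy":0,"dz":0,"turn":0},
  {"dx":0,"dy":0,"dz":0,"turn":0},
  {"dx":0,"dy":0,"dz":0,"turn":0},
  {"dx":0,"dy":0,"dz":0,"turn":0},
])

```text
time: 13.33
tool_pos: [0.4402, 0.1836, 0.0473]
tcp_rot: [2.492, 1.912, 0.001]
wrist_force: [-0.5, -0.5, 0.7]
width: 0.998
```

>>> jog_arm([
  {"dx":-0.1,"dy":0,"dz":-1,"turn":0},
  {"dx":0,"dy":0,"dz":-1.4,"turn":0},
  {"dx":0,"dy":0,"dz":-1,"turn":0},
  {"dx":0,"dy":0,"dz":0,"turn":0},
  {"dx":0,"dy":0,"dz":0,"turn":0},
  {"dx":0,"dy":0,"dz":0,"turn":0},
])

```text
time: 13.83
tool_pos: [0.439, 0.1835, 0.013]
tcp_rot: [-2.493, -1.912, 0.0]
wrist_force: [-0.6, 0.4, 0.5]
width: 1.0
```

>>> jog_arm([
  {"dx":0,"dy":0,"dz":0,"turn":0},
  {"dx":0,"dy":0,"dz":0,"turn":0},
  {"dx":0,"dy":0,"dz":0,"turn":0},
  {"dx":0,"dy":0,"dz":0,"turn":0},
  {"dx":0,"dy":0,"dz":0,"turn":0},
  {"dx":0,"dy":0,"dz":1.5,"turn":0},
  {"dx":0,"dy":0,"dz":3,"turn":0},
  {"dx":0,"dy":0,"dz":3.5,"turn":0},
  {"dx":0,"dy":0,"dz":3.5,"turn":0},
  {"dx":0,"dy":0,"dz":3.5,"turn":0},
  {"dx":0,"dy":0,"dz":1,"turn":0},
  {"dx":0,"dy":0,"dz":0,"turn":0},
], fingers=5)

```text
time: 14.83
tool_pos: [0.4414, 0.1843, 0.1766]
tcp_rot: [2.491, 1.911, 0.011]
wrist_force: [0.0, -0.4, -2.1]
width: 0.738
```

>>> jog_arm([
  {"dx":2,"dy":-2.5,"dz":0,"turn":0.006},
  {"dx":2.3,"dy":-2.9,"dz":0,"turn":0.006},
  {"dx":2.4,"dy":-2.9,"dz":0,"turn":0.006},
  {"dx":2.4,"dy":-2.9,"dz":0,"turn":0.006},
  {"dx":2.4,"dy":-2.9,"dz":0,"turn":0.006},
  {"dx":2.4,"dy":-2.9,"dz":0,"turn":0.006},
  {"dx":2.4,"dy":-2.9,"dz":0,"turn":0.006},
  {"dx":2.4,"dy":-2.9,"dz":0,"turn":0.006},
  {"dx":2.4,"dy":-2.9,"dz":0,"turn":0.006},
  {"dx":2.4,"dy":-2.9,"dz":0,"turn":0.006},
  {"dx":2,"dy":-2.9,"dz":0,"turn":0.005},
  {"dx":0,"dy":0,"dz":0,"turn":0},
])

```text
time: 15.83
tool_pos: [0.6953, -0.1372, 0.1684]
tcp_rot: [-2.433, -1.988, 0.005]
wrist_force: [0.3, 0.3, -1.2]
width: 0.738
```

>>> jog_arm([
  {"dx":0,"dy":0,"dz":0,"turn":0},
  {"dx":0,"dy":0,"dz":0,"turn":0},
  {"dx":0,"dy":0,"dz":0,"turn":0},
  {"dx":0,"dy":0,"dz":0,"turn":0},
  {"dx":0,"dy":0,"dz":0,"turn":0},
])

```text
time: 16.25
tool_pos: [0.6934, -0.1303, 0.1729]
tcp_rot: [-2.427, -1.993, 0.0]
wrist_force: [-0.0, -0.3, -1.9]
width: 0.733
```

Run:
```python
from h import *
held()
```

```text
t 16.25 tcp [ 0.6934 -0.1303  0.1729] jawyaw -0.196 F [-0.  -0.3 -1.9]
n 14175 fit [ 0.6939 -0.1293  1.3784] rms mm 2.56 z 0.1935
width 0.7327566646973203
```

>>> jog_arm([
  {"dx":0.1,"dy":-0.15,"dz":-1,"turn":0.002},
  {"dx":0,"dy":0,"dz":-1,"turn":0},
  {"dx":0,"dy":0,"dz":-1,"turn":0},
  {"dx":0,"dy":0,"dz":-0.5,"turn":0},
  {"dx":0,"dy":0,"dz":0,"turn":0},
  {"dx":0,"dy":0,"dz":0,"turn":0},
  {"dx":0,"dy":0,"dz":0,"turn":0},
  {"dx":0,"dy":0,"dz":0,"turn":0},
])

```text
time: 16.97
tool_pos: [0.6955, -0.1332, 0.1387]
tcp_rot: [2.426, 1.994, 0.001]
wrist_force: [0.1, -0.3, -2.2]
width: 0.736
```

>>> jog_arm([
  {"dx":-0.1,"dy":0.1,"dz":-0.5,"turn":0},
  {"dx":0,"dy":0,"dz":-0.5,"turn":0},
  {"dx":0,"dy":0,"dz":-0.4,"turn":0},
  {"dx":0,"dy":0,"dz":-0.3,"turn":0},
  {"dx":0,"dy":0,"dz":-0.2,"turn":0},
  {"dx":0,"dy":0,"dz":-0.2,"turn":0},
  {"dx":0,"dy":0,"dz":0,"turn":0},
  {"dx":0,"dy":0,"dz":0,"turn":0},
  {"dx":0,"dy":0,"dz":0,"turn":0},
])

```text
time: 17.72
tool_pos: [0.6936, -0.132, 0.12]
tcp_rot: [-2.427, -1.995, 0.0]
wrist_force: [-6.7, 1.2, 12.7]
width: 0.736
```

>>> jog_arm([
  {"dx":0,"dy":0,"dz":0,"turn":0},
  {"dx":0,"dy":0,"dz":0,"turn":0},
  {"dx":0,"dy":0,"dz":0,"turn":0},
  {"dx":0,"dy":0,"dz":0,"turn":0},
  {"dx":0,"dy":0,"dz":0,"turn":0},
  {"dx":0,"dy":0,"dz":2,"turn":0},
  {"dx":0,"dy":0,"dz":3,"turn":0},
  {"dx":0,"dy":0,"dz":4,"turn":0},
  {"dx":0,"dy":0,"dz":4,"turn":0},
  {"dx":0,"dy":0,"dz":1,"turn":0},
  {"dx":0,"dy":0,"dz":0,"turn":0},
  {"dx":0,"dy":0,"dz":0,"turn":0},
], fingers=8.54)

```text
time: 18.72
tool_pos: [0.6945, -0.1322, 0.258]
tcp_rot: [2.426, 1.994, 0.002]
wrist_force: [-0.7, -0.1, -0.5]
width: 1.002
```

```bash
cat >> h.py <<'E'
def check(lo,hi):
    f,s,W=wristfit((.6945,-.131),lo,hi)
    m=near(W,f[:2],.1,lo,hi); X=W[m]; c,sn=np.cos(f[2]),np.sin(f[2]); L=np.stack([(X[:,0]-f[0])*c+(X[:,1]-f[1])*sn,-(X[:,0]-f[0])*sn+(X[:,1]-f[1])*c],-1)
    z=lambda q:np.round(np.percentile(X[q][:,2],90)*1e3,1)
    print('rim z back,spout,left,right',z(L[:,0]<-.066),z(L[:,0]>.078),z((L[:,1]>.028)),z((L[:,1]<-.028)))
E
python3 - <<'E'
from h import *
check(.134,.148)
E
```

```text
t 18.7167 tcp [ 0.6945 -0.1322  0.258 ] jawyaw -0.195 F [-0.7 -0.1 -0.5]
n 3849 fit [ 0.694  -0.1319  1.3797] rms mm 1.76 z 0.1407
rim z back,spout,left,right 141.8 141.9 141.9 141.8
```

>>> jog_arm([
  {"dx":-1.1,"dy":3,"dz":0,"turn":-0.05},
  {"dx":-1.2,"dy":3.4,"dz":0,"turn":-0.05},
  {"dx":-1.2,"dy":3.4,"dz":0,"turn":-0.05},
  {"dx":-1.2,"dy":3.4,"dz":0,"turn":-0.05},
  {"dx":-1.2,"dy":3.4,"dz":0,"turn":-0.05},
  {"dx":-1.2,"dy":3.4,"dz":0,"turn":-0.05},
  {"dx":-1.2,"dy":3.4,"dz":0,"turn":-0.05},
  {"dx":-1.2,"dy":3.4,"dz":0,"turn":-0.05},
  {"dx":-1.2,"dy":3.4,"dz":0,"turn":-0.05},
  {"dx":-1.2,"dy":3.4,"dz":0,"turn":-0.05},
  {"dx":-1.2,"dy":3.4,"dz":0,"turn":-0.05},
  {"dx":-1.2,"dy":3.4,"dz":0,"turn":-0.05},
])

```text
time: 19.77
tool_pos: [0.5486, 0.2728, 0.2536]
tcp_rot: [2.91, 1.185, -0.008]
wrist_force: [1.2, -0.0, -0.4]
width: 1.003
```

>>> jog_arm([
  {"dx":-1.2,"dy":3.4,"dz":-2,"turn":-0.05},
  {"dx":-1.2,"dy":3.4,"dz":-2,"turn":-0.05},
  {"dx":-1.2,"dy":3.4,"dz":-2,"turn":-0.05},
  {"dx":-1.3,"dy":3.4,"dz":-2,"turn":-0.033},
  {"dx":0,"dy":0,"dz":-2,"turn":0},
  {"dx":0,"dy":0,"dz":0,"turn":0},
  {"dx":0,"dy":0,"dz":0,"turn":0},
  {"dx":0,"dy":0,"dz":0,"turn":0},
])

```text
time: 20.43
tool_pos: [0.5019, 0.4069, 0.1563]
tcp_rot: [3.004, 0.916, -0.003]
wrist_force: [-0.1, 0.6, 1.1]
width: 1.003
```

Run:
```python
from h import *
wristfit((.500,.4077),.028,.042,name='f')
```

```text
t 20.4333 tcp [0.5019 0.4069 0.1563] jawyaw -0.979 F [-0.1  0.6  1.1]
n 3727 fit [0.5013 0.4082 0.5942] rms mm 1.76 z 0.0347
```

>>> jog_arm([
  {"dx":0,"dy":0.1,"dz":-3,"turn":0},
  {"dx":0,"dy":0,"dz":-3,"turn":0},
  {"dx":0,"dy":0,"dz":-3,"turn":0},
  {"dx":0,"dy":0,"dz":-2,"turn":0},
  {"dx":0,"dy":0,"dz":0,"turn":0},
  {"dx":0,"dy":0,"dz":0,"turn":0},
  {"dx":0,"dy":0,"dz":0,"turn":0},
  {"dx":0,"dy":0,"dz":0,"turn":0},
  {"dx":0,"dy":0,"dz":0,"turn":0},
  {"dx":0,"dy":0,"dz":0,"turn":0},
])

```text
time: 21.32
tool_pos: [0.5032, 0.4098, 0.0491]
tcp_rot: [-3.004, -0.917, -0.005]
wrist_force: [0.2, -1.0, 0.2]
width: 1.001
```

>>> jog_arm([
  {"dx":-0.2,"dy":-0.15,"dz":-1,"turn":0},
  {"dx":0,"dy":0,"dz":-1.4,"turn":0},
  {"dx":0,"dy":0,"dz":-1.1,"turn":0},
  {"dx":0,"dy":0,"dz":0,"turn":0},
  {"dx":0,"dy":0,"dz":0,"turn":0},
  {"dx":0,"dy":0,"dz":0,"turn":0},
  {"dx":0,"dy":0,"dz":0,"turn":0},
])

```text
time: 21.9
tool_pos: [0.5003, 0.4077, 0.0122]
tcp_rot: [-3.004, -0.918, -0.001]
wrist_force: [0.6, -0.2, 0.4]
width: 1.003
```

>>> jog_arm([
  {"dx":0,"dy":0,"dz":0,"turn":0},
  {"dx":0,"dy":0,"dz":0,"turn":0},
  {"dx":0,"dy":0,"dz":0,"turn":0},
  {"dx":0,"dy":0,"dz":0,"turn":0},
  {"dx":0,"dy":0,"dz":0,"turn":0},
  {"dx":0,"dy":0,"dz":1.5,"turn":0},
  {"dx":0,"dy":0,"dz":3,"turn":0},
  {"dx":0,"dy":0,"dz":3.5,"turn":0},
  {"dx":0,"dy":0,"dz":3.5,"turn":0},
  {"dx":0,"dy":0,"dz":3.5,"turn":0},
  {"dx":0,"dy":0,"dz":3,"turn":0},
  {"dx":0,"dy":0,"dz":0,"turn":0},
], fingers=5)

```text
time: 22.9
tool_pos: [0.5034, 0.4101, 0.2004]
tcp_rot: [-3.0, -0.916, -0.019]
wrist_force: [1.8, 1.2, -0.7]
width: 0.736
```

>>> jog_arm([
  {"dx":1.1,"dy":-3,"dz":1,"turn":0.05},
  {"dx":1.2,"dy":-3.4,"dz":0,"turn":0.05},
  {"dx":1.2,"dy":-3.4,"dz":0,"turn":0.05},
  {"dx":1.2,"dy":-3.4,"dz":0,"turn":0.05},
  {"dx":1.2,"dy":-3.4,"dz":0,"turn":0.05},
  {"dx":1.2,"dy":-3.4,"dz":0,"turn":0.05},
  {"dx":1.2,"dy":-3.4,"dz":0,"turn":0.05},
  {"dx":1.2,"dy":-3.4,"dz":0,"turn":0.05},
  {"dx":1.2,"dy":-3.4,"dz":0,"turn":0.05},
  {"dx":1.2,"dy":-3.4,"dz":0,"turn":0.05},
  {"dx":1.2,"dy":-3.4,"dz":0,"turn":0.05},
  {"dx":1.2,"dy":-3.4,"dz":0,"turn":0.05},
])

```text
time: 23.9
tool_pos: [0.6423, 0.0018, 0.2004]
tcp_rot: [-2.596, -1.767, 0.003]
wrist_force: [0.8, 0.7, -1.1]
width: 0.738
```

>>> jog_arm([
  {"dx":1.2,"dy":-3.4,"dz":0,"turn":0.05},
  {"dx":1.2,"dy":-3.4,"dz":0,"turn":0.05},
  {"dx":1.2,"dy":-3.4,"dz":0,"turn":0.05},
  {"dx":1.5,"dy":-3.4,"dz":0,"turn":0.035},
  {"dx":0,"dy":0,"dz":0,"turn":0},
  {"dx":0,"dy":0,"dz":0,"turn":0},
  {"dx":0,"dy":0,"dz":0,"turn":0},
  {"dx":0,"dy":0,"dz":0,"turn":0},
  {"dx":0,"dy":0,"dz":0,"turn":0},
  {"dx":0,"dy":0,"dz":0,"turn":0},
])

```text
time: 24.73
tool_pos: [0.6937, -0.1311, 0.202]
tcp_rot: [-2.423, -1.999, 0.0]
wrist_force: [0.3, -0.5, -1.8]
width: 0.736
```

Run:
```python
from h import *
held()
```

```text
t 24.7333 tcp [ 0.6937 -0.1311  0.202 ] jawyaw -0.191 F [ 0.3 -0.5 -1.8]
n 14898 fit [ 0.6943 -0.1297  1.3806] rms mm 2.56 z 0.2235
width 0.7364891012880953
```

>>> jog_arm([
  {"dx":0,"dy":-0.1,"dz":-1.5,"turn":-0.002},
  {"dx":0,"dy":0,"dz":-1.5,"turn":0},
  {"dx":0,"dy":0,"dz":-1,"turn":0},
  {"dx":0,"dy":0,"dz":-0.7,"turn":0},
  {"dx":0,"dy":0,"dz":0,"turn":0},
  {"dx":0,"dy":0,"dz":0,"turn":0},
  {"dx":0,"dy":0,"dz":0,"turn":0},
  {"dx":0,"dy":0,"dz":0,"turn":0},
  {"dx":0,"dy":0,"dz":0,"turn":0},
])

```text
time: 25.53
tool_pos: [0.6947, -0.1337, 0.1561]
tcp_rot: [2.426, 1.994, 0.002]
wrist_force: [1.0, 0.7, -0.3]
width: 0.737
```

>>> jog_arm([
  {"dx":-0.05,"dy":0.1,"dz":-0.5,"turn":0.002},
  {"dx":0,"dy":0,"dz":-0.4,"turn":0},
  {"dx":0,"dy":0,"dz":-0.4,"turn":0},
  {"dx":0,"dy":0,"dz":-0.3,"turn":0},
  {"dx":0,"dy":0,"dz":-0.2,"turn":0},
  {"dx":0,"dy":0,"dz":-0.2,"turn":0},
  {"dx":0,"dy":0,"dz":0,"turn":0},
  {"dx":0,"dy":0,"dz":0,"turn":0},
  {"dx":0,"dy":0,"dz":0,"turn":0},
])

```text
time: 26.28
tool_pos: [0.6931, -0.1325, 0.137]
tcp_rot: [-2.425, -1.997, 0.001]
wrist_force: [-5.3, 0.8, 7.8]
width: 0.741
```

>>> jog_arm([
  {"dx":0,"dy":0,"dz":0,"turn":0},
  {"dx":0,"dy":0,"dz":0,"turn":0},
  {"dx":0,"dy":0,"dz":0,"turn":0},
  {"dx":0,"dy":0,"dz":0,"turn":0},
  {"dx":0,"dy":0,"dz":0,"turn":0},
  {"dx":0,"dy":0,"dz":2,"turn":0},
  {"dx":0,"dy":0,"dz":3,"turn":0},
  {"dx":0,"dy":0,"dz":4,"turn":0},
  {"dx":0,"dy":0,"dz":4,"turn":0},
  {"dx":0,"dy":0,"dz":1,"turn":0},
  {"dx":0,"dy":0,"dz":0,"turn":0},
  {"dx":0,"dy":0,"dz":0,"turn":0},
], fingers=8.54)

```text
time: 27.28
tool_pos: [0.694, -0.1327, 0.2761]
tcp_rot: [2.424, 1.996, 0.002]
wrist_force: [0.7, -0.3, -0.5]
width: 0.998
```

Run:
```python
from h import *
check(.152,.166)
p,d=grab('side'); W=world(load('side')); save('g',p,1.25)
c=cv2.inRange(p,(150,90,10),(255,210,110)); 
for x in [(.445,-.066),(.445,.03)]:
    m=near(W,x,.08,.007,.016); print(m.sum(),cv2.minAreaRect((W[m][:,:2]*1e3).astype(np.float32)) if m.sum()>4 else '')
```

```text
t 27.2833 tcp [ 0.694  -0.1327  0.2761] jawyaw -0.193 F [ 0.7 -0.3 -0.5]
n 3819 fit [ 0.6936 -0.1317  1.3791] rms mm 1.75 z 0.1586
rim z back,spout,left,right 159.7 159.9 159.9 159.7
87 ((448.0447082519531, -75.46134185791016), (89.78150939941406, 131.71383666992188), 84.22062683105469)
92 ((431.9179382324219, 20.799880981445312), (116.45669555664062, 148.00347900390625), 36.35182189941406)
```

View pics/g.png

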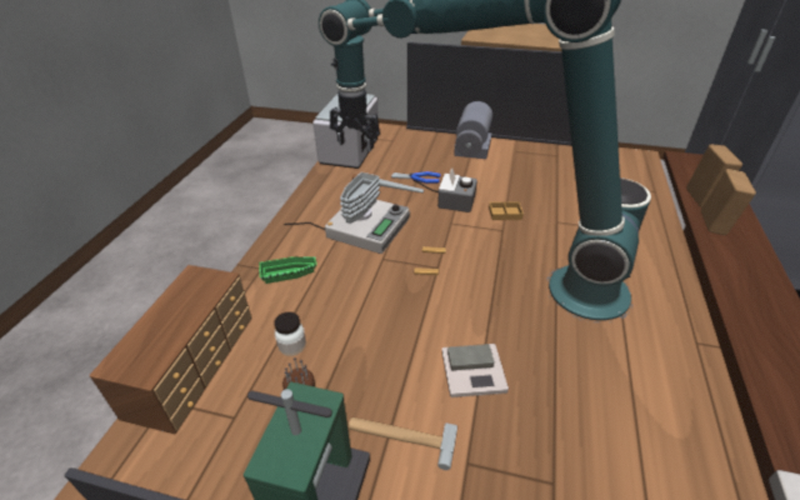

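>>> jog_arm([
  {"dx":-2.5,"dy":0.6,"dz":0,"turn":0.03},
  {"dx":-2.5,"dy":0.6,"dz":0,"turn":0.03},
  {"dx":-2.5,"dy":0.6,"dz":0,"turn":0.03},
  {"dx":-2.5,"dy":0.6,"dz":0,"turn":0.03},
  {"dx":-2.5,"dy":0.6,"dz":-0.5,"turn":0.03},
  {"dx":-2.5,"dy":0.6,"dz":-1.5,"turn":0.03},
  {"dx":-2.5,"dy":0.6,"dz":-2.5,"turn":0.03},
  {"dx":-2.5,"dy":0.6,"dz":-2.5,"turn":0.03},
  {"dx":-2.5,"dy":0.6,"dz":-2.5,"turn":0.03},
  {"dx":-2.4,"dy":0.6,"dz":-2.5,"turn":0.03},
  {"dx":0,"dy":0,"dz":0,"turn":0},
  {"dx":0,"dy":0,"dz":0,"turn":0},
], fingers=7.6)

```text
time: 28.38
tool_pos: [0.4391, -0.0713, 0.1501]
tcp_rot: [-2.094, -2.33, 0.008]
wrist_force: [0.5, 1.0, 1.0]
width: 0.89
```

```bash
cat >> h.py <<'E'
def bars(name=None,z0=.006,z1=.014):
    s=bot.read_state(); p,d=grab('wrist'); W=world(load('wrist')); R=cv2.Rodrigues(s['tcp_rot'])[0]
    print('tcp',s['tool_pos'].round(4),'jaw',np.arctan2(R[1,1],R[0,1]).round(3),'w',s['width'])
    m=((W[...,2]>z0)&(W[...,2]<z1)&(W[...,0]<.6)).astype(np.uint8); n,l,st,_=cv2.connectedComponentsWithStats(m)
    for k in range(1,n):
        if st[k,4]>300:
            X=W[l==k]; r=cv2.minAreaRect((X[:,:2]*1e3).astype(np.float32)); b=cv2.boxPoints(r); e=b[1]-b[0]; e2=b[2]-b[1]; e=e if e@e>e2@e2 else e2
            a=np.arctan2(e[1],e[0]); a=(a+np.pi/2)%np.pi-np.pi/2; print(st[k],np.round(r[0],1),np.round(r[1],1),'yaw',round(a,3),'z',np.median(X[:,2]).round(4))
    if name: save(name,p,1.25)
    T=(W-s['tool_pos'])@R; q=(abs(T[...,0])<.03)&(abs(abs(T[...,1])-.045)<.015)&(abs(T[...,2])<.06)
    if q.sum(): print('finger tip z rel tcp',np.percentile(T[q][:,2],[50,98,100]).round(4), np.percentile(T[q][:,1],[0,50,100]).round(4))
E
python3 - <<'E'
from h import *
bars('i')
E
```

```text
tcp [ 0.4391 -0.0713  0.1501] jaw 0.107 w 0.8904268707585171
[ 298   39   93   32 2334] [447.2  30.1] [69.4 18. ] yaw 0.172 z 0.0087
[446 133  74 145 398] [577.5 -79.6] [137.2   3.7] yaw 1.376 z 0.012
[ 285  170   83   23 1689] [445.  -70.3] [69.4 18.5] yaw 0.143 z 0.0086
finger tip z rel tcp [-0.0417 -0.0119 -0.0078] [-0.06   0.036  0.06 ]
```

View pics/i.png

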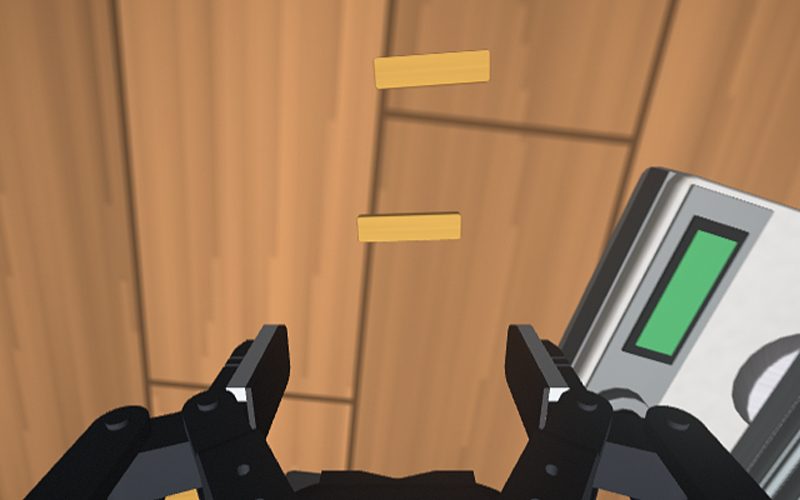

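>>> jog_arm([
  {"dx":0.5,"dy":0.1,"dz":-3,"turn":0.036},
  {"dx":0,"dy":0,"dz":-3.5,"turn":0},
  {"dx":0,"dy":0,"dz":-3.5,"turn":0},
  {"dx":0,"dy":0,"dz":-2,"turn":0},
  {"dx":0,"dy":0,"dz":0,"turn":0},
  {"dx":0,"dy":0,"dz":0,"turn":0},
  {"dx":0,"dy":0,"dz":0,"turn":0},
  {"dx":0,"dy":0,"dz":0,"turn":0},
  {"dx":0,"dy":0,"dz":0,"turn":0},
  {"dx":0,"dy":0,"dz":0,"turn":0},
], fingers=8.2)

```text
time: 29.27
tool_pos: [0.4511, -0.0719, 0.0367]
tcp_rot: [2.055, 2.372, 0.003]
wrist_force: [-0.1, -0.9, -1.1]
width: 0.963
```

Run:
```python
from h import *
bars()
```

```text
tcp [ 0.4511 -0.0719  0.0367] jaw 0.143 w 0.9628667650538336
[ 263    9  159   49 6844] [447.8  30.2] [70.1 18.2] yaw 0.172 z 0.0087
[ 506  171  127  164 1589] [581.  -63.2] [108.8   7.8] yaw 1.331 z 0.0111
[ 242  219  131   32 4043] [445.3 -69.8] [70.  18.6] yaw 0.143 z 0.0087
finger tip z rel tcp [0.0281 0.039  0.0404] [-0.06    0.0302  0.06  ]
```

>>> jog_arm([
  {"dx":-0.5,"dy":0.15,"dz":-1,"turn":0},
  {"dx":0,"dy":0,"dz":-0.8,"turn":0},
  {"dx":0,"dy":0,"dz":0,"turn":0},
  {"dx":0,"dy":0,"dz":0,"turn":0},
  {"dx":0,"dy":0,"dz":0,"turn":0},
  {"dx":0,"dy":0,"dz":0,"turn":0},
  {"dx":0,"dy":0,"dz":0,"turn":0},
])

```text
time: 29.9
tool_pos: [0.4448, -0.0701, 0.0172]
tcp_rot: [2.057, 2.374, 0.0]
wrist_force: [0.4, -0.1, -0.1]
width: 0.961
```

>>> jog_arm([
  {"dx":0,"dy":0,"dz":-1,"turn":0},
  {"dx":0,"dy":0,"dz":-0.8,"turn":0},
  {"dx":0,"dy":0,"dz":-0.4,"turn":0},
  {"dx":0,"dy":0,"dz":0,"turn":0},
  {"dx":0,"dy":0,"dz":0,"turn":0},
  {"dx":0,"dy":0,"dz":0,"turn":0},
])

```text
time: 30.4
tool_pos: [0.4444, -0.07, -0.0051]
tcp_rot: [-2.057, -2.374, 0.0]
wrist_force: [-0.3, -0.5, -0.8]
width: 0.963
```

>>> jog_arm([
  {"dx":0,"dy":0,"dz":0,"turn":0},
  {"dx":0,"dy":0,"dz":0,"turn":0},
  {"dx":0,"dy":0,"dz":0,"turn":0},
  {"dx":0,"dy":0,"dz":0,"turn":0},
  {"dx":0,"dy":0,"dz":0,"turn":0},
], fingers=6)

```text
time: 30.82
tool_pos: [0.445, -0.0701, -0.0041]
tcp_rot: [2.057, 2.374, 0.001]
wrist_force: [-1.1, 0.4, 4.3]
width: 0.803
```

>>> jog_arm([
  {"dx":0,"dy":0,"dz":1,"turn":0},
  {"dx":0,"dy":0,"dz":2,"turn":0},
  {"dx":0,"dy":0,"dz":3.5,"turn":0.12},
  {"dx":0,"dy":0,"dz":4,"turn":0.12},
  {"dx":0,"dy":0,"dz":4,"turn":0.12},
  {"dx":0,"dy":0,"dz":4,"turn":0.12},
  {"dx":0,"dy":0,"dz":3.5,"turn":0.12},
  {"dx":0,"dy":0,"dz":0,"turn":0.12},
  {"dx":0,"dy":0,"dz":0,"turn":0.12},
  {"dx":0,"dy":0,"dz":0,"turn":0.12},
  {"dx":0,"dy":0,"dz":0,"turn":0.12},
  {"dx":0,"dy":0,"dz":0,"turn":0},
])

```text
time: 31.82
tool_pos: [0.4441, -0.0699, 0.2154]
tcp_rot: [0.539, 3.095, -0.0]
wrist_force: [1.1, 0.4, -1.5]
width: 0.801
```

>>> jog_arm([
  {"dx":2.4,"dy":-0.7,"dz":0,"turn":0.077},
  {"dx":2.4,"dy":-0.7,"dz":0,"turn":0.077},
  {"dx":2.5,"dy":-0.7,"dz":0,"turn":0},
  {"dx":2.5,"dy":-0.7,"dz":0,"turn":0},
  {"dx":2.5,"dy":-0.7,"dz":0,"turn":0},
  {"dx":2.5,"dy":-0.7,"dz":0,"turn":0},
  {"dx":2.5,"dy":-0.7,"dz":0,"turn":0},
  {"dx":2.5,"dy":-0.7,"dz":0,"turn":0},
  {"dx":2.5,"dy":-0.7,"dz":0,"turn":0},
  {"dx":2.5,"dy":-0.8,"dz":0,"turn":0},
  {"dx":0,"dy":0,"dz":0,"turn":0},
  {"dx":0,"dy":0,"dz":0,"turn":0},
])

```text
time: 32.82
tool_pos: [0.6928, -0.1413, 0.2139]
tcp_rot: [-0.308, -3.125, -0.0]
wrist_force: [-0.8, -0.3, -2.3]
width: 0.801
```

>>> jog_arm([
  {"dx":0,"dy":0,"dz":-1,"turn":0},
  {"dx":0,"dy":0,"dz":-1,"turn":0},
  {"dx":0,"dy":0,"dz":0,"turn":0},
  {"dx":0,"dy":0,"dz":0,"turn":0},
  {"dx":0,"dy":0,"dz":0,"turn":0},
  {"dx":0,"dy":0,"dz":0,"turn":0},
  {"dx":0,"dy":0,"dz":0,"turn":0},
])

```text
time: 33.4
tool_pos: [0.6927, -0.141, 0.1959]
tcp_rot: [0.304, 3.126, -0.0]
wrist_force: [0.3, -0.3, -1.6]
width: 0.802
```

Run:
```python
from h import *
s=bot.read_state(); p,d=grab('wrist'); save('j',p,1.25); W=world(load('wrist'))
m=near(W,(.694,-.13),.1,.152,.166); print(m.sum(),fit(W[m][:,:2]))
h=cv2.cvtColor(p,cv2.COLOR_RGB2HSV); b=(h[...,0]>12)&(h[...,0]<28)&(h[...,1]>120)&near(W,s['tool_pos'],.06,s['tool_pos'][2]+.001,s['tool_pos'][2]+.03)
print(s['tool_pos'],b.sum(),cv2.minAreaRect((W[b][:,:2]*1e3).astype(np.float32)),np.percentile(W[b][:,2],[5,50,95]))
```

```text
5197 (array([ 0.69250874, -0.13235229,  1.37526261]), np.float64(1.7625145842958834))
[ 0.69271307 -0.14101897  0.19589093] 6892 ((693.1232299804688, -141.31982421875), (95.50576782226562, 20.54662322998047), 78.10437774658203) [0.20355157 0.20833457 0.2093829 ]
```

View pics/j.png

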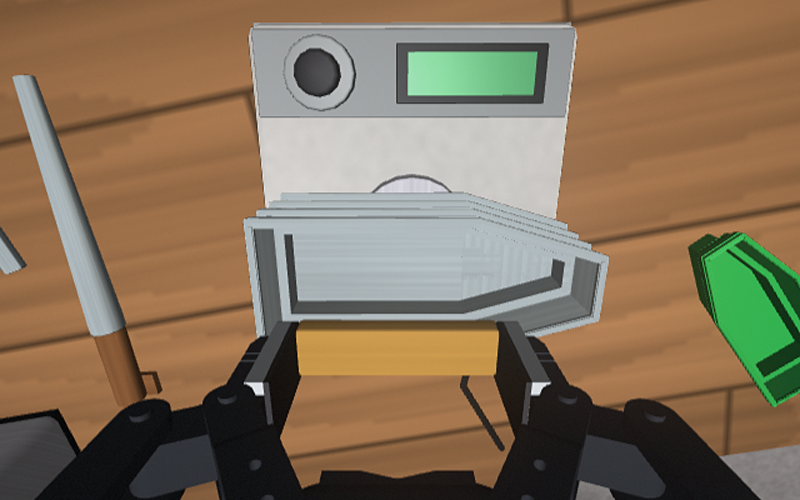

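>>> jog_arm([
  {"dx":0,"dy":0,"dz":-1.5,"turn":0.004},
  {"dx":0,"dy":0,"dz":-1.5,"turn":0},
  {"dx":0,"dy":0,"dz":-1.2,"turn":0},
  {"dx":0,"dy":0,"dz":-0.8,"turn":0},
  {"dx":0,"dy":0,"dz":-0.6,"turn":0},
  {"dx":0,"dy":0,"dz":0,"turn":0},
  {"dx":0,"dy":0,"dz":0,"turn":0},
  {"dx":0,"dy":0,"dz":0,"turn":0},
  {"dx":0,"dy":0,"dz":0,"turn":0},
])

```text
time: 34.2
tool_pos: [0.6933, -0.1412, 0.1402]
tcp_rot: [0.298, 3.126, -0.0]
wrist_force: [0.1, -0.4, -1.9]
width: 0.799
```

>>> jog_arm([
  {"dx":0,"dy":0,"dz":-0.5,"turn":0},
  {"dx":0,"dy":0,"dz":-0.4,"turn":0},
  {"dx":0,"dy":0,"dz":-0.3,"turn":0},
  {"dx":0,"dy":0,"dz":0,"turn":0},
  {"dx":0,"dy":0,"dz":0,"turn":0},
  {"dx":0,"dy":0,"dz":0,"turn":0},
])

```text
time: 34.7
tool_pos: [0.6925, -0.141, 0.1269]
tcp_rot: [-0.298, -3.127, -0.0]
wrist_force: [0.9, -0.5, -1.6]
width: 0.796
```

>>> jog_arm([
  {"dx":0,"dy":0,"dz":-0.1,"turn":0},
  {"dx":0,"dy":0,"dz":0,"turn":0},
  {"dx":0,"dy":0,"dz":0,"turn":0},
  {"dx":0,"dy":0,"dz":0,"turn":0},
  {"dx":0,"dy":0,"dz":1,"turn":0},
  {"dx":0,"dy":0,"dz":2,"turn":0},
  {"dx":0,"dy":0,"dz":3,"turn":0},
  {"dx":0,"dy":0,"dz":4,"turn":0},
  {"dx":0,"dy":0,"dz":0,"turn":0},
], fingers=7.7)

```text
time: 35.45
tool_pos: [0.6973, -0.1421, 0.2374]
tcp_rot: [0.296, 3.112, -0.003]
wrist_force: [1.4, -0.4, 1.9]
width: 0.901
```

>>> jog_arm([
  {"dx":-2.4,"dy":0.8,"dz":0,"turn":-0.1},
  {"dx":-2.5,"dy":0.8,"dz":0,"turn":-0.11},
  {"dx":-2.5,"dy":0.8,"dz":0,"turn":-0.11},
  {"dx":-2.5,"dy":0.8,"dz":0,"turn":-0.11},
  {"dx":-2.5,"dy":0.8,"dz":0,"turn":-0.11},
  {"dx":-2.5,"dy":0.8,"dz":0,"turn":-0.11},
  {"dx":-2.5,"dy":0.8,"dz":0,"turn":-0.11},
  {"dx":-2.5,"dy":0.8,"dz":-1,"turn":-0.11},
  {"dx":-2.5,"dy":0.8,"dz":-2,"turn":-0.11},
  {"dx":-2.2,"dy":0.9,"dz":-2,"turn":-0.11},
  {"dx":0,"dy":0,"dz":0,"turn":-0.11},
  {"dx":0,"dy":0,"dz":0,"turn":0},
], fingers=8.2)

```text
time: 36.45
tool_pos: [0.4441, -0.0593, 0.175]
tcp_rot: [-2.013, -2.409, 0.002]
wrist_force: [-0.3, -0.8, 0.0]
width: 0.96
```

Run:
```python
from h import *
bars('k')
```

```text
tcp [ 0.4441 -0.0593  0.175 ] jaw 0.179 w 0.9596766441289722
[ 300   61   84   24 1873] [447.8  30.2] [69.2 17.8] yaw 0.163 z 0.0086
[211 362  99  19 442] [ 421.5 -294.6] [  5.2 111. ] yaw -0.023 z 0.0095
finger tip z rel tcp [-0.0401 -0.0139 -0.0098] [-0.06   -0.0385  0.06  ]
```

>>> jog_arm([
  {"dx":0.1,"dy":3,"dz":0,"turn":0},
  {"dx":0.1,"dy":3,"dz":-1,"turn":-0.008},
  {"dx":0,"dy":3,"dz":-3,"turn":0},
  {"dx":0,"dy":0,"dz":-3.5,"turn":0},
  {"dx":0,"dy":0,"dz":-3.5,"turn":0},
  {"dx":0,"dy":0,"dz":-3,"turn":0},
  {"dx":0,"dy":0,"dz":0,"turn":0},
  {"dx":0,"dy":0,"dz":0,"turn":0},
  {"dx":0,"dy":0,"dz":0,"turn":0},
  {"dx":0,"dy":0,"dz":0,"turn":0},
  {"dx":0,"dy":0,"dz":0,"turn":0},
  {"dx":0,"dy":0,"dz":0,"turn":0},
])

```text
time: 37.5
tool_pos: [0.4504, 0.0293, 0.0386]
tcp_rot: [2.019, 2.403, 0.004]
wrist_force: [0.4, 0.6, -0.2]
width: 0.959
```

>>> jog_arm([
  {"dx":-0.2,"dy":0.1,"dz":-1,"turn":0},
  {"dx":0,"dy":0,"dz":-1,"turn":0},
  {"dx":0,"dy":0,"dz":0,"turn":0},
  {"dx":0,"dy":0,"dz":0,"turn":0},
  {"dx":0,"dy":0,"dz":0,"turn":0},
  {"dx":0,"dy":0,"dz":0,"turn":0},
])

```text
time: 38.0
tool_pos: [0.4465, 0.0305, 0.0165]
tcp_rot: [-2.021, -2.405, 0.0]
wrist_force: [-0.6, 0.1, -0.6]
width: 0.962
```

>>> jog_arm([
  {"dx":0.1,"dy":0,"dz":-1,"turn":0},
  {"dx":0,"dy":0,"dz":-0.7,"turn":0},
  {"dx":0,"dy":0,"dz":-0.3,"turn":0},
  {"dx":0,"dy":0,"dz":0,"turn":0},
  {"dx":0,"dy":0,"dz":0,"turn":0},
  {"dx":0,"dy":0,"dz":0,"turn":0},
])

```text
time: 38.5
tool_pos: [0.4475, 0.0304, -0.0035]
tcp_rot: [-2.021, -2.405, 0.0]
wrist_force: [0.6, -0.2, -0.5]
width: 0.962
```

>>> jog_arm([
  {"dx":0,"dy":0,"dz":0,"turn":0},
  {"dx":0,"dy":0,"dz":0,"turn":0},
  {"dx":0,"dy":0,"dz":0,"turn":0},
  {"dx":0,"dy":0,"dz":0,"turn":0},
  {"dx":0,"dy":0,"dz":0,"turn":0},
], fingers=6)

```text
time: 38.92
tool_pos: [0.4478, 0.0304, -0.0026]
tcp_rot: [2.021, 2.405, 0.0]
wrist_force: [-2.3, -0.9, 5.5]
width: 0.8
```

>>> jog_arm([
  {"dx":0,"dy":0,"dz":1,"turn":0},
  {"dx":0,"dy":0,"dz":2,"turn":0},
  {"dx":0,"dy":0,"dz":3.5,"turn":0.12},
  {"dx":0,"dy":0,"dz":4,"turn":0.12},
  {"dx":0,"dy":0,"dz":4,"turn":0.12},
  {"dx":0,"dy":0,"dz":4,"turn":0.12},
  {"dx":0,"dy":0,"dz":3.5,"turn":0.12},
  {"dx":0,"dy":0,"dz":0,"turn":0.12},
  {"dx":0,"dy":0,"dz":0,"turn":0.12},
  {"dx":0,"dy":0,"dz":0,"turn":0.12},
  {"dx":0,"dy":0,"dz":0,"turn":0.12},
  {"dx":0,"dy":0,"dz":0,"turn":0.12},
])

```text
time: 39.92
tool_pos: [0.4471, 0.0304, 0.2171]
tcp_rot: [0.301, 3.127, 0.0]
wrist_force: [-0.2, 0.5, -0.7]
width: 0.796
```

>>> jog_arm([
  {"dx":2.4,"dy":-1.7,"dz":0,"turn":0},
  {"dx":2.4,"dy":-1.7,"dz":0,"turn":0},
  {"dx":2.5,"dy":-1.7,"dz":0,"turn":0},
  {"dx":2.5,"dy":-1.7,"dz":0,"turn":0},
  {"dx":2.5,"dy":-1.7,"dz":0,"turn":0},
  {"dx":2.5,"dy":-1.7,"dz":0,"turn":0},
  {"dx":2.5,"dy":-1.7,"dz":0,"turn":0},
  {"dx":2.5,"dy":-1.7,"dz":0,"turn":0},
  {"dx":2.4,"dy":-1.8,"dz":0,"turn":0},
  {"dx":2.3,"dy":-1.8,"dz":0,"turn":0},
  {"dx":0,"dy":0,"dz":0,"turn":0},
  {"dx":0,"dy":0,"dz":0,"turn":0},
])

```text
time: 40.92
tool_pos: [0.6927, -0.1425, 0.2159]
tcp_rot: [-0.312, -3.125, -0.0]
wrist_force: [-0.3, -0.1, -1.6]
width: 0.798
```

>>> jog_arm([
  {"dx":0,"dy":0,"dz":0,"turn":0},
  {"dx":0,"dy":0,"dz":0,"turn":0},
  {"dx":0,"dy":0,"dz":0,"turn":0},
  {"dx":0,"dy":0,"dz":0,"turn":0},
  {"dx":0,"dy":0,"dz":0,"turn":0},
])

```text
time: 41.33
tool_pos: [0.6921, -0.141, 0.2171]
tcp_rot: [0.309, 3.126, -0.0]
wrist_force: [-0.3, -0.6, -1.8]
width: 0.793
```

```bash
cat >> h.py <<'E'
def gold(z0,z1,name=None):
    s=bot.read_state(); p,d=grab('wrist'); W=world(load('wrist'))
    h=cv2.cvtColor(p,cv2.COLOR_RGB2HSV); b=(h[...,0]>12)&(h[...,0]<28)&(h[...,1]>110)&near(W,(.694,-.13),.08,z0,z1)
    R=cv2.Rodrigues(s['tcp_rot'])[0]; print('tcp',s['tool_pos'].round(4),'jaw',np.arctan2(R[1,1],R[0,1]).round(3))
    if b.sum()>9: print(b.sum(),cv2.minAreaRect((W[b][:,:2]*1e3).astype(np.float32)),np.percentile(W[b][:,2],[5,50,95]))
    if name: save(name,p,1.25)
E
python3 - <<'E'
from h import *
gold(.12,.16,'l')
E
```

```text
tcp [ 0.6921 -0.141   0.2171] jaw 1.374
2609 ((692.4913330078125, -141.27084350585938), (69.81118774414062, 18.108654022216797), 78.9581298828125) [0.13272853 0.13500644 0.13614479]
```

View pics/l.png

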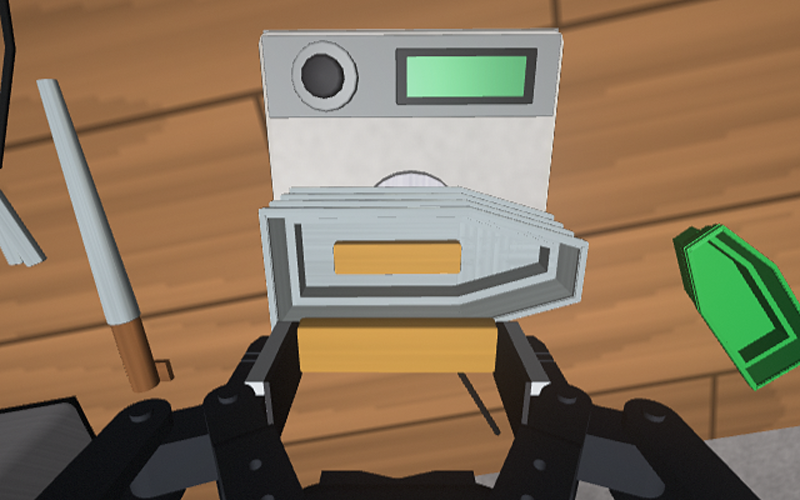

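>>> jog_arm([
  {"dx":0,"dy":0,"dz":-2,"turn":0.003},
  {"dx":0,"dy":0,"dz":-2,"turn":0},
  {"dx":0,"dy":0,"dz":-1.5,"turn":0},
  {"dx":0,"dy":0,"dz":-1,"turn":0},
  {"dx":0,"dy":0,"dz":-0.5,"turn":0},
  {"dx":0,"dy":0,"dz":0,"turn":0},
  {"dx":0,"dy":0,"dz":0,"turn":0},
  {"dx":0,"dy":0,"dz":0,"turn":0},
  {"dx":0,"dy":0,"dz":0,"turn":0},
])

```text
time: 42.13
tool_pos: [0.6935, -0.1418, 0.1482]
tcp_rot: [0.305, 3.124, -0.001]
wrist_force: [-0.1, 1.0, -2.2]
width: 0.795
```

>>> jog_arm([
  {"dx":-0.1,"dy":0,"dz":-0.5,"turn":0},
  {"dx":0,"dy":0,"dz":-0.3,"turn":0},
  {"dx":0,"dy":0,"dz":-0.2,"turn":0},
  {"dx":0,"dy":0,"dz":0,"turn":0},
  {"dx":0,"dy":0,"dz":0,"turn":0},
  {"dx":0,"dy":0,"dz":0,"turn":0},
])

```text
time: 42.63
tool_pos: [0.6915, -0.1415, 0.1365]
tcp_rot: [-0.305, -3.127, -0.0]
wrist_force: [-0.2, 0.2, -1.4]
width: 0.796
```

Release, rise to view, and check the whole load.

>>> jog_arm([
  {"dx":0,"dy":0,"dz":0,"turn":0},
  {"dx":0,"dy":0,"dz":0,"turn":0},
  {"dx":0,"dy":0,"dz":0,"turn":0},
  {"dx":0,"dy":0,"dz":0,"turn":0},
  {"dx":0,"dy":0,"dz":1,"turn":0},
  {"dx":0,"dy":0,"dz":2,"turn":0},
  {"dx":1,"dy":0,"dz":3,"turn":0},
  {"dx":2,"dy":0,"dz":4,"turn":0},
  {"dx":2,"dy":0,"dz":2,"turn":0},
  {"dx":2,"dy":0,"dz":0,"turn":0},
  {"dx":0,"dy":0,"dz":0,"turn":0},
  {"dx":0,"dy":0,"dz":0,"turn":0},
], fingers=7.7)

```text
time: 43.63
tool_pos: [0.7607, -0.1415, 0.2546]
tcp_rot: [0.305, 3.126, -0.0]
wrist_force: [0.7, 0.0, -0.9]
width: 0.902
```

Run:
```python
from h import *
gold(.12,.16,'m'); check(.152,.166)
p,d=grab('scene'); W=world(load('scene')); save('n_s',p,1.25); 
u,v=242/1.25,215/1.25
m=near(W,(.398,-.345),.05,.088,.105); h=p.astype(int).min(-1)>150
q=m&h; print(q.sum(),W[q].mean(0),cv2.minEnclosingCircle((W[q][:,:2]*1e3).astype(np.float32)))
z=load('side')
W=world(z);q=near(W,(.395,-.34),.05,.092,.105)&(z['p'].min(-1)>150); print(q.sum(),W[q].mean(0))
m=near(W,(.395,-.34),.1,.1,.2);print('ticket',W[m].min(0),W[m].max(0))
```

```text
tcp [ 0.7607 -0.1415  0.2546] jaw 1.376
2618 ((692.09912109375, -142.01834106445312), (69.67534637451172, 18.556772232055664), 79.18999481201172) [0.1438194  0.14517747 0.14639572]
t 43.6833 tcp [ 0.7596 -0.1414  0.2535] jawyaw 1.376 F [ 0.  -0.4 -0.3]
n 5807 fit [ 0.6931 -0.1326  1.3787] rms mm 1.7 z 0.1586
rim z back,spout,left,right 159.7 159.6 159.8 159.7
56 [ 0.39607142 -0.34703152  0.09646094] ((408.9287109375, -336.518798828125), 33.57944107055664)
32 [ 0.3998739  -0.34629686  0.09846772]
ticket [ 0.3796564  -0.37678763  0.10043825] [ 0.44711563 -0.32522477  0.1228731 ]
```

View pics/m.png

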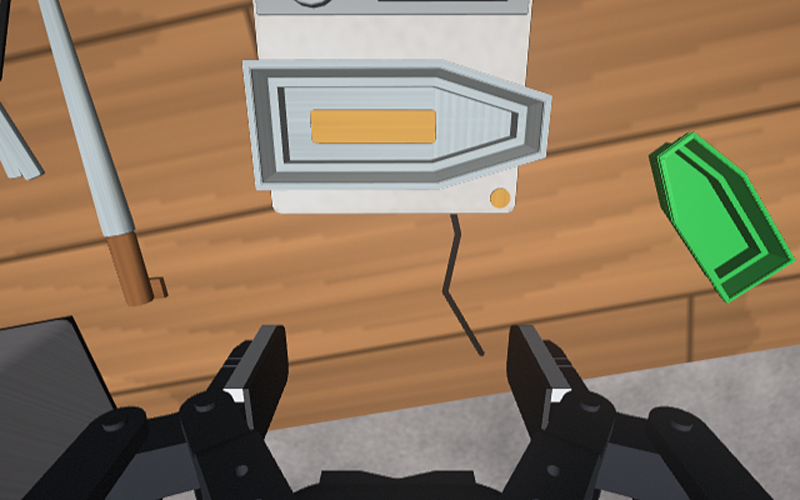

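>>> jog_arm([
  {"dx":-2.8,"dy":-1.9,"dz":0,"turn":0},
  {"dx":-3,"dy":-1.9,"dz":0,"turn":0},
  {"dx":-3,"dy":-1.9,"dz":0,"turn":0},
  {"dx":-3,"dy":-1.9,"dz":0,"turn":0},
  {"dx":-3,"dy":-1.9,"dz":0,"turn":0},
  {"dx":-3,"dy":-1.9,"dz":0,"turn":0},
  {"dx":-3,"dy":-1.9,"dz":0,"turn":0},
  {"dx":-3,"dy":-1.9,"dz":0,"turn":0},
  {"dx":-3,"dy":-1.9,"dz":0,"turn":0},
  {"dx":-3,"dy":-1.9,"dz":0,"turn":0},
  {"dx":-2,"dy":-1.4,"dz":0,"turn":0},
  {"dx":0,"dy":0,"dz":0,"turn":0},
], fingers=0)

```text
time: 44.78
tool_pos: [0.4373, -0.3471, 0.2533]
tcp_rot: [-0.312, -3.123, 0.001]
wrist_force: [-1.0, 0.3, 1.1]
width: -0.002
```

Run:
```python
from h import *
s=bot.read_state(); p,d=grab('wrist'); save('o',p,1.25); W=world(load('wrist')); print(s['tool_pos'])
q=near(W,(.397,-.346),.03,.090,.104); print(q.sum(),W[q].mean(0),cv2.minEnclosingCircle((W[q][:,:2]*1e3).astype(np.float32)))
m=near(W,(.397,-.346),.09,.104,.16);print('ticket',m.sum(),W[m].min(0),W[m].max(0),W[m].mean(0)) if m.any() else 0
```

```text
[ 0.43728834 -0.34710298  0.25327995]
938 [ 0.39376155 -0.34810701  0.09545581] ((394.4311828613281, -348.12115478515625), 14.932918548583984)
ticket 735 [ 0.4418413  -0.37776076  0.10403589] [ 0.45029043 -0.32175671  0.11877829] [ 0.44625278 -0.34970109  0.11144516]
```

View pics/o.png

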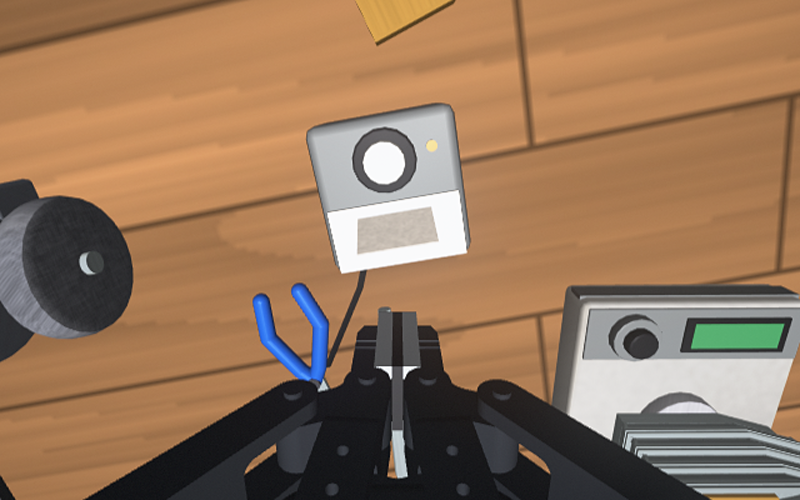

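>>> jog_arm([
  {"dx":-2.2,"dy":-0.1,"dz":0,"turn":0},
  {"dx":-2,"dy":0,"dz":0,"turn":0},
  {"dx":0,"dy":0,"dz":-3.5,"turn":0},
  {"dx":0,"dy":0,"dz":-3.5,"turn":0},
  {"dx":0,"dy":0,"dz":-3.5,"turn":0},
  {"dx":0,"dy":0,"dz":-3,"turn":0},
  {"dx":0,"dy":0,"dz":-1,"turn":0},
  {"dx":0,"dy":0,"dz":0,"turn":0},
  {"dx":0,"dy":0,"dz":0,"turn":0},
  {"dx":0,"dy":0,"dz":0,"turn":0},
  {"dx":0,"dy":0,"dz":0,"turn":0},
])

```text
time: 45.75
tool_pos: [0.4019, -0.3479, 0.1115]
tcp_rot: [0.305, 3.123, -0.004]
wrist_force: [-0.9, 0.7, -0.1]
width: 0.003
```

>>> jog_arm([
  {"dx":-0.5,"dy":0,"dz":-0.5,"turn":0},
  {"dx":0,"dy":0,"dz":-0.5,"turn":0},
  {"dx":0,"dy":0,"dz":-0.4,"turn":0},
  {"dx":0,"dy":0,"dz":-0.3,"turn":0},
  {"dx":0,"dy":0,"dz":-0.2,"turn":0},
  {"dx":0,"dy":0,"dz":0,"turn":0},
  {"dx":0,"dy":0,"dz":0,"turn":0},
  {"dx":0,"dy":0,"dz":0,"turn":0},
])

```text
time: 46.42
tool_pos: [0.3952, -0.347, 0.091]
tcp_rot: [0.306, 3.127, -0.001]
wrist_force: [-2.8, 0.8, 9.0]
width: -0.0
```

>>> jog_arm([
  {"dx":0,"dy":0,"dz":-0.15,"turn":0},
  {"dx":0,"dy":0,"dz":0,"turn":0},
  {"dx":0,"dy":0,"dz":0,"turn":0},
  {"dx":0,"dy":0,"dz":0,"turn":0},
])

```text
time: 46.75
tool_pos: [0.3952, -0.347, 0.0908]
tcp_rot: [-0.305, -3.127, 0.001]
wrist_force: [-4.9, 3.1, 16.4]
width: -0.0
```

>>> jog_arm([
  {"dx":0,"dy":0,"dz":1,"turn":0},
  {"dx":0,"dy":0,"dz":2,"turn":0},
  {"dx":0,"dy":0,"dz":4,"turn":0},
  {"dx":0,"dy":0,"dz":4,"turn":0},
  {"dx":2,"dy":2,"dz":3,"turn":0},
  {"dx":2,"dy":2,"dz":0,"turn":0},
  {"dx":0,"dy":0,"dz":0,"turn":0},
  {"dx":0,"dy":0,"dz":0,"turn":0},
  {"dx":0,"dy":0,"dz":0,"turn":0},
  {"dx":0,"dy":0,"dz":0,"turn":0},
])

```text
time: 47.58
tool_pos: [0.434, -0.3064, 0.2268]
tcp_rot: [-0.306, -3.124, -0.002]
wrist_force: [-0.9, 0.4, 0.7]
width: -0.006
```

Run:
```python
from h import *
p,d=grab('scene'); z=load('scene'); W=world(z); save('z',p,1.25)
for zz in [(.097,.115),(.15,.17)]:
    X=W[near(W,(.694,-.13),.1,*zz)]; print(len(X), fit(X[:,:2]))
b=near(W,(.692,-.14),.05,.139,.15); print(b.sum(),np.median(W[b],0)); print('time',bot.read_state()['time'])
```

```text
207 (array([ 0.69457937, -0.13096189,  1.35405632]), np.float64(2.3843195980072904))
440 (array([ 0.69422682, -0.13185726,  1.3754493 ]), np.float64(2.2596245769287493))
387 [ 0.69116203 -0.14107561  0.14422053]
time 47.6333
```

View pics/z.png

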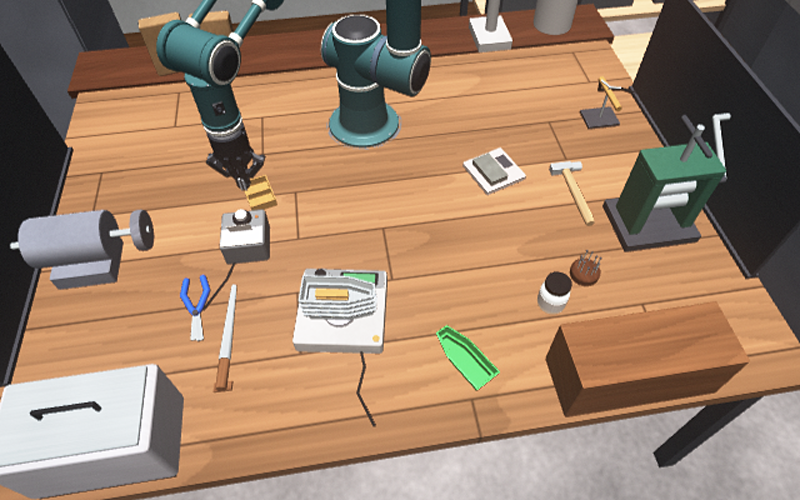

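All trays and bars are on the balance, no loose bar or tray is left, and the bystanders stand where they were.

```bash
python3 -c "
from workcell import bot
print(bot.finish_job())"
```

```text
the job is handed in; nothing more can be done
None
```

The job is done and handed in at about 48 s of the 210 s allowed; the hand-in gave no verdict.

- **Zero key:** I pressed it fully down with the scoop empty (12.6 N, tool tip at 70.9 mm against 71 mm expected) and let it go. I did not touch it again after that.
- **Trays:** There were three grey trays, and each is nested fully home. Each rim sits 18 mm above the one below, level to about 0.2 mm. The top tray's middle is within 3 mm of the scoop's, and its direction agrees to about 0.001 rad.
- **Bars:** I found only two bars. Both lie in the top tray, one flat on the other along its middle line. The last pictures show no third bar.
- **Print key:** I pressed it last, fully down (16 N, tool tip at 90.8 mm against 91 mm expected), and let it go.

In the last scene picture no loose grey tray or bar was left on the bench. The bystanders and the green look-alike looked undisturbed and the gripper was clear of everything. I judged both keys being up only from lifting the fingers off; I did not measure their height afterwards. No check failed. The two fixed cameras' first readings differed by about 4 mm, so I placed everything by the wrist camera.

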